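# Open both leaves of a station guard, drawing the flush bolt first

### The job

Open up the guard of the training station so that its slide unit can be serviced: swing the right-hand leaf wide open, draw the flush bolt in the edge of the left-hand leaf fully down, then swing that leaf wide open too. Leave both leaves standing at least square to the front with the bolt still drawn, do not fling them, and leave the push-button box, multimeter, wrench and orange workpiece where they are.

Things in the scene. Friction and masses are not known exactly. Their poses are not given: they have to be found in the camera images.
- guard: Guard of aluminium profile fixed to the bench, 440 wide, 200 deep, 408 high, open at top and back. Origin: on the bench, midway along the doorway, in the plane of the front faces of the closed leaves. Its x points inwards (away from a person in front), y to that person's left, z up; at yaw 0 the front faces the robot. Posts 40 x 40 flank the 360 wide doorway. A slide unit under 65 high stands inside, from x = 105.
- duct (a point): Middle of the lower front edge of the grey slotted cable duct that runs the guard's full width along the front of the head rail, over the doors; guard frame (-25, 0, 360). The duct is 25 deep, 50 tall and overhangs the doors' front by 25, so a tool held upright cannot get close to the doors; the head rail behind it has the same underside, 360 above the bench.
- meeting_gap (a point): Middle of the gap between the two leaves' meeting edges; guard frame (10, 0, 190). Clear-paned leaves 20 thick (x 0 to 20 when closed), 22 to 353 above the bench, 166 wide, leave a gap 24 wide (y -12 to +12). A steel cover strip 3 thick on the front of the right leaf closes it (y -20 to +22) and overlaps the left leaf, so the left leaf cannot open before the right one.
- active_leaf (a joint): Angle of the right-hand leaf (guard's -y side), rad: 0 closed, grows as its meeting edge swings out towards the person in front, stop at 1.92. It may start ajar. No latch; stays where it is left; light friction (0.12 N m).
- passive_leaf (a joint): Angle of the left-hand leaf (guard's +y side), rad: 0 closed, grows as its meeting edge swings out towards the person in front, stop at 1.92. Held by the bolt until that is drawn; stays where it is left; light friction (0.12 N m).
- bolt (a joint): Travel of the flush bolt in the left leaf, m: 0 thrown (rod 18 mm up into the head rail), 0.026 fully drawn (lower stop). It slides straight down in the leaf's meeting edge against 5 N friction and stays where it is left; the rod frees the head rail from 0.019.
- active_hinge (a point): Point on the vertical hinge axis of the right leaf, at handle height (200 above the bench); guard frame (0, -180, 200).
- passive_hinge (a point): Point on the vertical hinge axis of the left leaf, at handle height (200); guard frame (0, 180, 200).
- active_handle (a point): Middle of the right leaf's handle: black round upright bar 12 in diameter, 110 long (145 to 255 above the bench), its axis 42 in front of the leaf's front face, 142 from the hinge along the leaf, 26 from its meeting edge. The point's axes turn with the leaf: x into the leaf (front to back), y along it (to the guard's left when closed), z up.
- passive_handle (a point): Middle of the grip of the left leaf's handle, the mirror image of the right one: black round upright bar 12 in diameter, 110 long, axis 42 in front of the leaf's face, 142 from its hinge. Axes turn with the leaf: x into the leaf, y along it (towards the guard's left when closed), z up.
- bolt_pin (a point): Middle of the bolt's red grip pin: round, 13 in diameter, level, sticking 20 out of the left leaf's meeting edge towards the right leaf; point 10 from that edge. Axis 10 behind the leaf's front face (mid-thickness), 185 above the bench when the bolt is thrown, 159 when drawn. Hidden from the front until the right leaf opens. Axes as the left leaf's: x into the leaf, y to the left, z up.
- button_box: Loose white push-button box with two black mushroom buttons, 190 x 75 x 77 high, lying on one side in front of the guard. Origin: centre of its underside. Leave it.
- multimeter: Loose yellow multimeter 180 x 88 x 44 lying on the other side in front of the guard. Origin: centre of its underside. Leave it.
- wrench: Loose steel open-ended wrench, about 180 long, lying on the bench in front of the doors, clear of their swing. Leave it.
- workpiece: Loose orange stepped cylinder, 40 in diameter, 45 high, standing on the bench inside the guard behind the doors. Origin: centre of its underside. Leave it standing.

How it is judged:
By the outcome, as a careful person would: the job done as asked, in the order asked, and still so for the second after the job is handed in, with the robot touching nothing.
It also fails if it takes over 69 s, if anything falls off the work surface, if the arm or the gripper's body presses on something with over 40 N, if the wrist force passes 120 N, or if a joint passes its speed limit or range.

### The arm

A 6-joint arm with a two-finger parallel gripper is mounted at the origin on the work surface. World frame = base frame: x ahead of the robot, y to its left, z up, the work surface at z = 0. Lengths are in mm, angles in rad, forces in N, time in s.
With the tool pointing down it reaches from about 325 to 925 mm from the base axis. Payload 3.1 kg.
Tool frame: the origin (TCP) lies at the very end of the fingers, on their centre line; the grasp point (between the pads) lies 19 mm behind it; x points along the fingers, y is the direction in which the jaws open and shut, and the axes are right-handed (so a half turn about x gives the same grasp; the last joint's range is limited). The gripper opens to 85 mm and grips with 20 to 120 N. Pads are 22 mm wide; open, the fingers measure 114 mm over their backs; the gripper's body (76 mm by 85 mm) begins 54 mm behind the grasp point. The pads swing forward as they close: fully open they stand 13 mm farther back than shut.
Start: joints at [1.039, 0.217, 1.613, -0, 1.311, -0.112], TCP at [254.72, 570.751, 231.3] pointing down, gripper open.
Joint ranges: [-2.75, 2.75], [-0.78, 2.1], [0.31, 2.55], [-1.13, 4.27], [0.13, 2.63], [-2.58, 2.58]. Speed limits (rad/s): [2.79, 2.79, 3.14, 3.14, 3.14, 3.14].

### API

Orientations are given as a unit quaternion [x, y, z, w].
In Python, from rig import r, optics, workorder gives the robot as it stands. The module is installed in compiled form; this text tells all that it offers.
- The arm moves only by the tool send_rows, never from a script. Its arguments are lists of equal length, an entry for each row: "dp": the shift along the world's x, y, z scaled (see below), a list of three; "rot": the turn, a rotation vector about the world's x, y, z scaled (see below), a list of three. In form: {"dp": [[dx, dy, dz], ...], "rot": [[wx, wy, wz], ...]}. A call has 1 to 5 rows; each row is the pose to reach, as a shift and turn from the pose commanded when the call began, turning the shorter way round; what a row does not reach only later rows make up. The controller multiplies each number of a shift by 400 mm and each number of a turn by pi rad. A row lasts 1/10 s, in which the tool goes at most 50 mm and 8.59 degrees, less where a joint would pass 70% of its speed; a pose out of reach is approached as far as the arm can. A call with a number of a shift or a turn outside -1 to 1 is refused whole. A call with a gripper value outside its range is refused whole. "claw" is the opening, from 0 (shut) to 1 (fully open), set as the call begins (left out, the last holds). The fingers move at their own pace and stop on an object; the grip force is fixed at half the most. Time passes only in rows, so rows that repeat a pose let the fingers close. It gives the time, the measured TCP pose, the force and the opening at its end, in the units of the state.
- r.get_state(): the state, without advancing time (a new reading comes with each control period).
- optics.get_image(name): name is "scene" or "side" or "wrist"; returns a dict with "frame" (384x512x3 uint8, red, green, blue), "fx", "fy", "cx", "cy" (pixels), "pose" (4x4, takes a point from camera to world coordinates); the wrist camera has in their place "mount" (4x4, takes a point from camera to tool coordinates, whose origin is the TCP and whose axes are the tool frame's). Camera axes: x right, y down, z forward; pixel columns grow to the right and rows downward; lengths in mm; the calibration is good to about 2 mm. A picture is of the moment at which its call begins: read the wrist's pose just before it. There is no depth.
- workorder.close_job(): hands the job in, once; it reports no verdict.
The state is a dict: "clock": time; "qpos": joint angles; "joint_velocities": joint speeds; "joint_efforts": joint torques, N m; "position": TCP position; "tool_rot": TCP orientation; "force": force on the tool from outside, world axes, zero at the start; "wrist_torque": the same for the moment, N m; "opening": finger opening in mm.
Only numpy, scipy, OpenCV 4.12 (cv2) and the standard library are available. Lean on these libraries where they do the work, as an engineer would, in place of code of your own. Each camera call takes 0.05 s, during which the arm holds its last target. There are 200 camera calls.

## Working session

There is one attempt and no reset: what is moved stays moved. The work goes in short steps, Python scripts to look and compute and a tool call to move; the robot and the scene stay as the last step left them, time stands still between calls to the robot, and variables do not carry over. Pictures are saved under pics/ and viewed, about 8 in all and at most 12, crops included, and the job is handed in when it is done.

Besides the shell and the picture viewer there is one more tool, called after "Request:" by a JSON object that holds its "fn" and its "kwargs", one argument or row to a line. send_rows: Moves the arm, as the interface text tells. Its arguments: {"type":"object","properties":{"dp":{"type":"array"},"rot":{"type":"array"},"claw":{"type":"number"}},"required":["dp","rot"]}

```bash
mkdir -p pics
cat > h.py <<'E'
from rig import r, optics, workorder
import numpy as np, cv2
from scipy.spatial.transform import Rotation as R
def cam(n):
    s=r.get_state(); d=optics.get_image(n)
    if 'pose' in d: T=np.array(d['pose'])
    else:
        W=np.eye(4); W[:3,:3]=R.from_quat(s['tool_rot']).as_matrix(); W[:3,3]=s['position']; T=W@np.array(d['mount'])
    return d['frame'][:,:,::-1].copy(), np.array([d['fx'],d['fy'],d['cx'],d['cy']]), T
def proj(K,T,P):
    p=(np.asarray(P,float)-T[:3,3])@T[:3,:3]
    return np.c_[K[0]*p[:,0]/p[:,2]+K[2],K[1]*p[:,1]/p[:,2]+K[3]]
def plane(K,T,uv,z):
    d=T[:3,:3]@np.array([(uv[0]-K[2])/K[0],(uv[1]-K[3])/K[1],1]); o=T[:3,3]
    return o+d*(z-o[2])/d[2]
E
python3 - <<'E'
from h import *
s=r.get_state(); print(s['position'],s['tool_rot'],s['force'],s['clock'])
for n in ['scene','side']:
    f,K,T=cam(n); cv2.imwrite(f'pics/{n}0.png',cv2.resize(f,(800,600),interpolation=cv2.INTER_CUBIC)); print(n,K,T.round(3).tolist())
    np.savez(n+'0',K=K,T=T)
E
```

```text
[254.31546204 570.01007866 229.9819067 ] [ 0.14654179  0.69185495 -0.14814832  0.69131347] [ 0.63960252 -0.36985509  0.14282644] 0.0
scene [477.30335011 477.30335011 266.50463982 192.00297199] [[0.847, 0.505, -0.165, 804.09], [0.531, -0.8, 0.277, -362.232], [0.008, -0.323, -0.946, 1528.355], [0.0, 0.0, 0.0, 1.0]]
side [475.67889496 475.67889496 257.21827122 192.22497072] [[-0.424, -0.555, 0.716, -692.138], [-0.906, 0.244, -0.347, 647.758], [0.018, -0.795, -0.606, 1304.155], [0.0, 0.0, 0.0, 1.0]]
```

View pics/scene0.png

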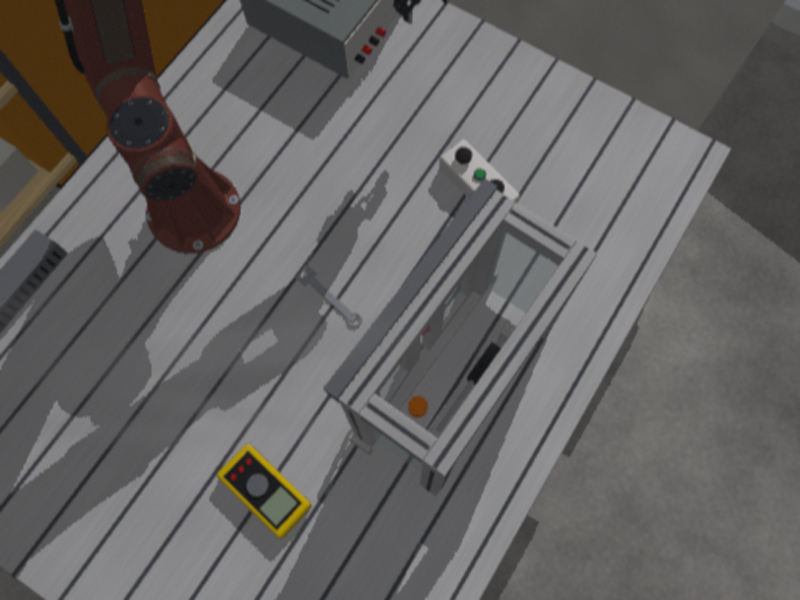

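View pics/side0.png

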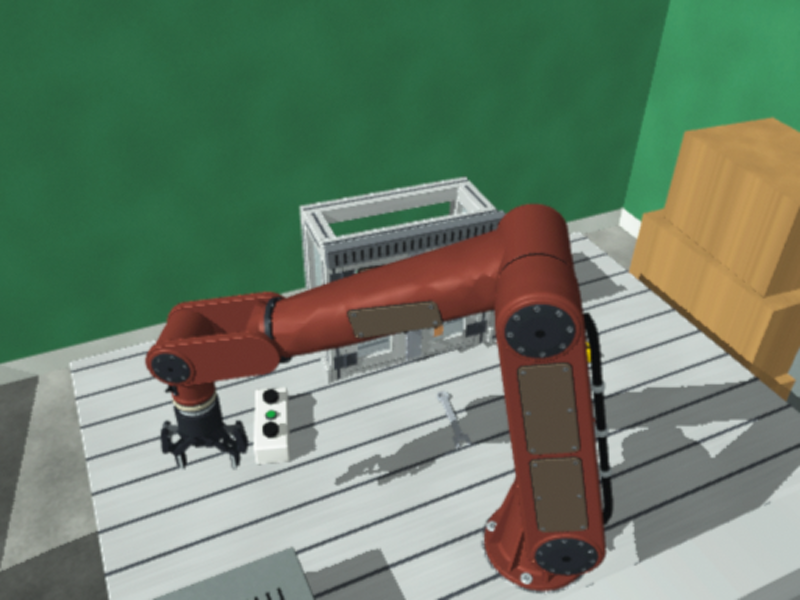

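Scene: the duct's front edge runs from about (328,390) to (488,182), with back corners at (440,472) and (596,252). The wrench is at (330,297), the meter at (263,490) and the box at (480,170). In the side view the arm hides the doors.

```bash
cat >> h.py <<'E'
def gT(g):
    T=np.eye(4); T[:2,:2]=[[np.cos(g[2]),-np.sin(g[2])],[np.sin(g[2]),np.cos(g[2])]]; T[:2,3]=g[:2]; return T
def g2w(g,P): P=np.asarray(P,float); T=gT(g); return P@T[:3,:3].T+T[:3,3]
E
python3 - <<'E'
from h import *
from scipy.optimize import least_squares
d=np.load('scene0.npz');K,T=d['K'],d['T']
k=.64
uv=np.array([[328,390],[488,182],[440,472],[596,252]])*k
G=[[-25,-220,410],[-25,220,410],[200,-220,408],[200,220,408]]
f=lambda g:(proj(K,T,g2w(g,G))-uv).ravel()
s=least_squares(f,[600,0,0]);print(s.x,f(s.x))
for n,p,z in [('wr1',(303,272),3),('wr2',(355,322),3),('meter a',(218,475),44),('m b',(247,446),44),('m c',(310,502),44),('m d',(282,537),44),('box a',(440,160),77),('box b',(463,140),77),('box c',(519,192),77),('wp',(418,403),45)]:
    w=plane(K,T,np.array(p)*k,z); gi=np.linalg.inv(gT(s.x))@np.r_[w,1]; print(n,w.round(),'guard',gi[:3].round())
im=cv2.imread('pics/scene0.png')[150:500,300:620]; cv2.imwrite('pics/c1.png',cv2.resize(im,None,fx=1.7,fy=1.7,interpolation=cv2.INTER_CUBIC))
E
```

```text
[ 6.02939520e+02 -1.14246265e+01 -6.77553270e-02] [-3.24202292 -1.78163237 -1.50151393 -2.0852667   2.22170402  2.73499277
  2.47381585  0.28234634]
wr1 [294.   7.   3.] guard [-310.   -2.    3.]
wr2 [453. -27.   3.] guard [-148.  -26.    3.]
meter a [ 410. -437.   44.] guard [-164. -438.   44.]
m b [ 424. -362.   44.] guard [-154. -362.   44.]
m c [ 590. -384.   44.] guard [  12. -373.   44.]
m d [ 582. -465.   44.] guard [  10. -454.   44.]
box a [422. 366.  77.] guard [-206.  364.   77.]
box b [439. 436.  77.] guard [-194.  435.   77.]
box c [607. 391.  77.] guard [-23. 402.  77.]
wp [ 664. -111.   45.] guard [ 68. -95.  45.]
```

View pics/c1.png

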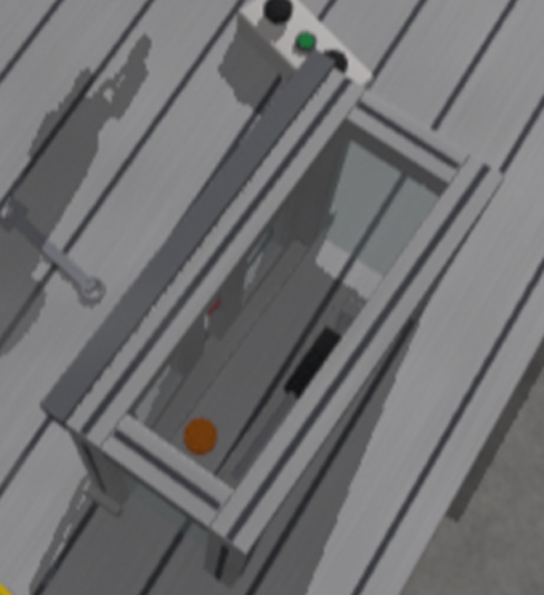

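The guard sits at about (603,-11), yaw -0.07, and the leaves look closed. I'll move to a tilted pose in front of the doors, which clears the arm from view and lets the wrist camera see them.

```bash
cat >> h.py <<'E'
def ori(psi,a,sgn):
    x=np.array([np.cos(psi)*np.sin(a),np.sin(psi)*np.sin(a),-np.cos(a)]); y=sgn*np.array([-np.sin(psi),np.cos(psi),0])
    return R.from_matrix(np.c_[x,y,np.cross(x,y)])
def plan(p,psi,a,sgn=-1):
    "total dp, rot (tool units) from here to the pose: TCP p, yaw psi, tilt a from vertical"
    s=r.get_state(); R0=R.from_quat(s['tool_rot']); v=(ori(psi,a,sgn)*R0.inv()).as_rotvec(); d=np.array(p)-s['position']
    n=max(np.linalg.norm(d)/50,np.degrees(np.linalg.norm(v))/8.59)
    print('dp',(d/400).round(4).tolist(),'rot',(v/np.pi).round(4).tolist(),'rows>=',round(n,1))
E
python3 - <<'E'
from h import *
s=r.get_state(); print(R.from_quat(s['tool_rot']).as_matrix().round(3))
print(np.array(optics.get_image('wrist')['mount']).round(2))
for g in (-1,1): plan([470,-20,290],-.07,.9,g)
E
```

```text
[[-0.001  0.408  0.913]
 [-0.002  0.913 -0.408]
 [-1.    -0.002 -0.   ]]
[[   0.     -0.29    0.96 -142.61]
 [   1.      0.     -0.     -0.41]
 [  -0.      0.96    0.29  -75.1 ]
 [   0.      0.      0.      1.  ]]
dp [0.539, -1.4755, 0.1495] rot [0.3843, -0.0968, -0.8082] rows>= 18.9
dp [0.539, -1.4755, 0.1495] rot [-0.0693, -0.2795, 0.104] rows>= 12.6
```

Request:
{"fn": "send_rows", "kwargs": {
  "dp": [
    [0.036,-0.098,0.01],
    [0.072,-0.197,0.02],
    [0.108,-0.295,0.03],
    [0.144,-0.394,0.04],
    [0.18,-0.492,0.05]
  ],
  "rot": [
    [-0.0046,-0.0186,0.0069],
    [-0.0092,-0.0373,0.0139],
    [-0.0139,-0.0559,0.0208],
    [-0.0185,-0.0746,0.0278],
    [-0.0231,-0.0932,0.0347]
  ]
}}

```text
clock: 0.65
position: [327.0, 372.3, 251.2]
tool_rot: [0.104, 0.584, -0.111, 0.798]
force: [0.5, -0.6, 0.5]
opening: 85.4
```

Request:
{"fn": "send_rows", "kwargs": {
  "dp": [
    [0.036,-0.098,0.01],
    [0.072,-0.197,0.02],
    [0.108,-0.295,0.03],
    [0.144,-0.394,0.04],
    [0.18,-0.492,0.05]
  ],
  "rot": [
    [-0.0046,-0.0186,0.0069],
    [-0.0092,-0.0373,0.0139],
    [-0.0139,-0.0559,0.0208],
    [-0.0185,-0.0746,0.0278],
    [-0.0231,-0.0932,0.0347]
  ]
}}

```text
clock: 1.15
position: [398.7, 175.9, 271.2]
tool_rot: [0.058, 0.462, -0.072, 0.882]
force: [0.7, -1.1, -0.3]
opening: 85.3
```

Request:
{"fn": "send_rows", "kwargs": {
  "dp": [
    [0.036,-0.098,0.01],
    [0.072,-0.197,0.02],
    [0.108,-0.295,0.03],
    [0.144,-0.394,0.04],
    [0.18,-0.492,0.05]
  ],
  "rot": [
    [-0.0046,-0.0186,0.0069],
    [-0.0092,-0.0373,0.0139],
    [-0.0139,-0.0559,0.0208],
    [-0.0185,-0.0746,0.0278],
    [-0.0231,-0.0932,0.0347]
  ]
}}

```text
clock: 1.65
position: [463.4, 16.5, 284.3]
tool_rot: [0.02, 0.353, -0.032, 0.935]
force: [0.0, 0.5, 0.0]
opening: 85.1
```

Run:
```python
from h import *
s=r.get_state(); print(s['position'],s['qpos'],s['force'],s['clock'])
f,K,T=cam('wrist'); cv2.imwrite('pics/w1.png',cv2.resize(f,(800,600),interpolation=cv2.INTER_CUBIC)); np.savez('w1',K=K,T=T)
plan([470,-20,290],-.07,.9,1)
```

```text
[463.35676216  16.48248138 284.27051145] [-0.1710016  -0.77634891  2.47732854  0.14660193  0.59933609 -1.74483062] [0.04216307 0.49516748 0.04877253] 1.65
dp [0.0161, -0.0834, 0.0169] rot [-0.005, -0.0159, 0.0022] rows>= 0.7
```

View pics/w1.png

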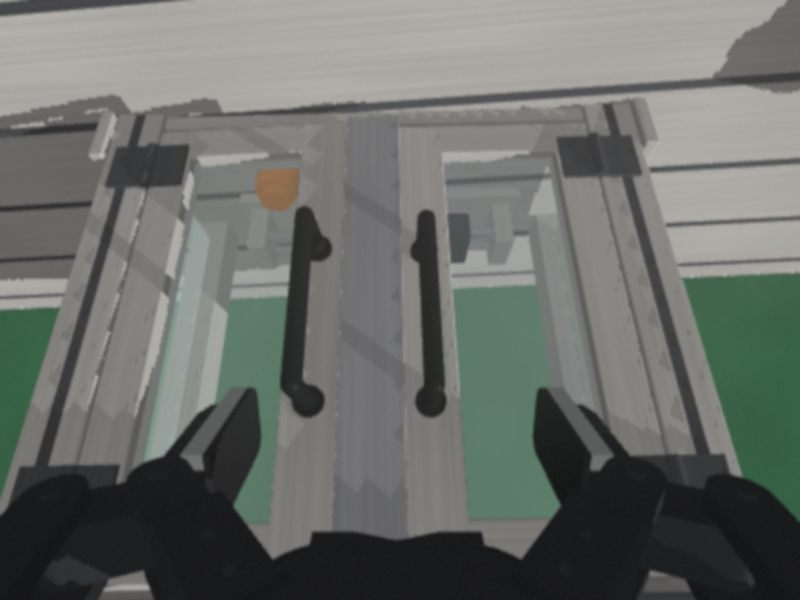

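Wrist view, upside down: the active handle bar runs (304,212)–(293,390), the passive bar (427,215)–(432,390), with the cover strip between. The active leaf is about closed. J2 is near its limit here, so I should work with the wrist further out.

```bash
cat >> h.py <<'E'
def leaf(th,side,P):
    "leaf points: P=(x depth, d from hinge, z) -> guard frame; side -1 right, +1 left"
    P=np.asarray(P,float); c,s=np.cos(th),np.sin(th)
    x=P[:,0]*c-P[:,1]*s; d=P[:,0]*s+P[:,1]*c
    return np.c_[x,side*(180-d),P[:,2]]
E
python3 - <<'E'
from h import *
from scipy.optimize import least_squares
d=np.load('scene0.npz');e=np.load('w1.npz'); k=.64
us=np.array([[327,389.5],[487,181]])*k; Gs=[[-25,-220,410],[-25,220,410]]
hd=[[-42,142,148],[-42,142,252]]
uA=np.array([[304,214],[291,387]])*k; uP=np.array([[427,217],[433,392]])*k
def f(q,w=1):
    g=q[:3]
    a=proj(e['K'],e['T'],g2w(g,leaf(q[3],-1,hd)))-uA
    b=proj(e['K'],e['T'],g2w(g,leaf(0,1,hd)))-uP
    c=proj(d['K'],d['T'],g2w(g,Gs))-us
    return np.r_[a.ravel(),b.ravel(),c.ravel()*w]
for w in (1,.3,2):
    s=least_squares(lambda q:f(q,w),[600,-10,-.07,0.]);print(s.x.round(3),f(s.x).round(1))
g=least_squares(f,[600,-10,-.07,0.]).x; np.save('g',g)
P=g2w(g,[[0,-220,0],[0,220,0],[0,-220,200],[0,220,200],[-3,-20,100],[-3,22,100]]); print((proj(e['K'],e['T'],P)/k).round())
E
```

```text
[ 6.05352e+02 -9.65500e+00 -5.90000e-02  6.50000e-02] [-0.4  3.8 -0.3 -5.6 -0.5  5.5  0.5 -7.6 -0.7 -1.  -0.4 -1.8]
[ 6.03648e+02 -9.70900e+00 -6.00000e-02  5.70000e-02] [-0.2  3.4 -0.1 -5.8 -0.5  4.6  0.5 -8.1 -1.5 -1.5 -0.8 -2.1]
[ 6.06969e+02 -1.00520e+01 -6.00000e-02  7.00000e-02] [-0.7  4.3 -0.6 -5.3 -0.8  6.4  0.1 -7.1 -0.4 -0.6  0.1 -1.4]
[[122. 117.]
 [627. 105.]
 [ 56. 330.]
 [691. 318.]
 [347. 204.]
 [401. 203.]]
```

```bash
cat >> h.py <<'E'
def hpose(side,th,rel,a,back=0,z=205):
    "TCP and yaw for grasping handle of leaf at angle th, tool yaw = leaf yaw + rel*(away from centre), standing off back"
    g=np.load('g.npy'); b=g2w(g[:3],leaf(th,side,[[-42,142,z]]))[0]
    psi=g[2]-side*(th+rel); x=ori(psi,a,1).as_matrix()[:,0]
    return b+x*(19-back), psi
E
python3 - <<'E'
from h import *
th=np.load('g.npy')[3]
for bk in (80,0):
    p,psi=hpose(-1,th,.5,.85,bk); print(p.round(1),psi); plan(p,psi,.85,1)
E
```

```text
[511.8 -69.9 245.3] 0.5064790907764525
dp [0.1206, -0.208, -0.0949] rot [-0.0037, -0.0011, 0.1858] rows>= 3.9
[564.3 -40.7 192.5] 0.5064790907764525
dp [0.252, -0.1351, -0.2269] rot [-0.0037, -0.0011, 0.1858] rows>= 3.9
```

Request:
{"fn": "send_rows", "kwargs": {
  "dp": [
    [0.024,-0.042,-0.019],
    [0.048,-0.083,-0.038],
    [0.072,-0.125,-0.057],
    [0.096,-0.166,-0.076],
    [0.12,-0.208,-0.095]
  ],
  "rot": [
    [-0.001,0,0.037],
    [-0.001,0,0.074],
    [-0.002,-0.001,0.111],
    [-0.003,-0.001,0.148],
    [-0.004,-0.001,0.186]
  ],
  "claw": 0.65
}}

```text
clock: 2.2
position: [515.5, -5.9, 278.8]
tool_rot: [-0.056, 0.397, 0.124, 0.908]
force: [-0.0, -0.3, -0.0]
opening: 55.3
```

Run:
```python
from h import *
s=r.get_state(); print(s['position'],s['qpos'],s['force'],s['opening'],s['clock'])
th=np.load('g.npy')[3]
for bk in (80,0):
    p,psi=hpose(-1,th,.5,.85,bk); print(p.round(1),psi); plan(p,psi,.85,1)
```

```text
[515.53474542  -5.88671719 278.82711445] [-0.4094552  -0.48558371  2.29979954  0.62981191  0.80951138 -2.5771539 ] [-0.02722248 -0.33237383 -0.02507995] 55.25768559664717 2.2
[511.8 -69.9 245.3] 0.5064790907764525
dp [-0.0094, -0.1599, -0.0839] rot [0.0137, -0.0301, 0.0741] rows>= 1.7
[564.3 -40.7 192.5] 0.5064790907764525
dp [0.122, -0.087, -0.2159] rot [0.0137, -0.0301, 0.0741] rows>= 2.1
```

J6 hit its -2.58 limit. I'll turn the tool half a turn about its own axis, which is the same grasp, and use that for the right leaf.

Request:
{"fn": "send_rows", "kwargs": {
  "dp": [
    [-0.008,-0.035,-0.007],
    [-0.016,-0.07,-0.014],
    [-0.024,-0.105,-0.021],
    [-0.032,-0.14,-0.028],
    [-0.04,-0.17,-0.035]
  ],
  "rot": [
    [0.027,0.015,-0.025],
    [0.055,0.03,-0.05],
    [0.082,0.046,-0.075],
    [0.11,0.061,-0.1],
    [0.137,0.076,-0.124]
  ]
}}

```text
clock: 2.7
position: [499.0, -71.7, 266.0]
tool_rot: [0.228, 0.468, 0.035, 0.853]
force: [0.7, 0.3, 0.1]
opening: 55.2
```

Run:
```python
from h import *
s=r.get_state(); print(s['position'],s['qpos'],s['force'],s['opening'],s['clock'])
s=r.get_state(); R0=R.from_quat(s['tool_rot']); X=R0.as_matrix()[:,0]; print(X, np.arctan2(X[1],X[0]),np.arccos(-X[2]))
p,psi=hpose(-1,.06,.5,.9,90); print(p)
for k in (0,.2,.4,.6,.8,1):
    v=(ori(psi,.9,1)*R.from_euler('x',k*np.pi)*R0.inv()).as_rotvec(); print(k,(v/np.pi).round(3))
plan(p,psi,.9,-1)
```

```text
[498.99166999 -71.72494239 265.96117595] [-0.63518302 -0.36370168  2.21830384  0.68984046  1.05241031 -2.19666292] [0.69612392 0.29920368 0.10925518] 55.17061833863979 2.7
[ 0.55985945  0.27407905 -0.78194506] 0.45525250254833044 0.673016243985878
[503.8270423  -74.11572143 249.13430775]
0 [-0.118 -0.139  0.182]
0.2 [ 0.01  -0.076  0.041]
0.4 [ 0.135 -0.01  -0.101]
0.6 [ 0.257  0.061 -0.243]
0.8 [ 0.376  0.136 -0.386]
1 [ 0.492  0.217 -0.529]
dp [0.0121, -0.006, -0.0421] rot [0.492, 0.2172, -0.5286] rows>= 15.8
```

Request:
{"fn": "send_rows", "kwargs": {
  "dp": [
    [0,0,0],
    [0,0,0],
    [0,0,0],
    [0,0,0],
    [0,0,0]
  ],
  "rot": [
    [0.025,0.011,-0.026],
    [0.049,0.022,-0.053],
    [0.074,0.032,-0.079],
    [0.098,0.043,-0.106],
    [0.123,0.054,-0.132]
  ]
}}

```text
clock: 3.2
position: [499.1, -71.0, 265.9]
tool_rot: [0.479, 0.466, -0.071, 0.741]
force: [0.0, 0.2, -0.3]
opening: 55.5
```

Request:
{"fn": "send_rows", "kwargs": {
  "dp": [
    [0,0,0],
    [0,0,0],
    [0,0,0],
    [0,0,0],
    [0,0,0]
  ],
  "rot": [
    [0.025,0.011,-0.026],
    [0.049,0.022,-0.053],
    [0.074,0.032,-0.079],
    [0.098,0.043,-0.106],
    [0.123,0.054,-0.132]
  ]
}}

```text
clock: 3.7
position: [499.0, -71.0, 265.9]
tool_rot: [0.688, 0.423, -0.172, 0.564]
force: [-0.6, -0.2, -0.4]
opening: 55.1
```

Request:
{"fn": "send_rows", "kwargs": {
  "dp": [
    [0,0,0],
    [0,0,0],
    [0,0,0],
    [0,0,0],
    [0,0,0]
  ],
  "rot": [
    [0.025,0.011,-0.026],
    [0.049,0.022,-0.053],
    [0.074,0.032,-0.079],
    [0.098,0.043,-0.106],
    [0.123,0.054,-0.132]
  ]
}}

```text
clock: 4.2
position: [499.0, -70.9, 265.8]
tool_rot: [0.838, 0.344, -0.257, 0.338]
force: [-0.3, -0.3, -0.4]
opening: 55.9
```

Request:
{"fn": "send_rows", "kwargs": {
  "dp": [
    [0,0,0],
    [0,0,0],
    [0,0,-0.01],
    [0,0,-0.02],
    [0.01,-0.005,-0.03]
  ],
  "rot": [
    [0.025,0.011,-0.026],
    [0.049,0.022,-0.053],
    [0.074,0.032,-0.079],
    [0.098,0.043,-0.106],
    [0.123,0.054,-0.132]
  ]
}}

```text
clock: 4.7
position: [502.8, -72.7, 253.5]
tool_rot: [0.914, 0.234, -0.32, 0.083]
force: [0.5, 0.5, 0.6]
opening: 55.7
```

Run:
```python
from h import *
s=r.get_state(); print(s['position'],s['qpos'],s['force'],s['opening'],s['clock'])
f,K,T=cam('wrist'); cv2.imwrite('pics/w2.png',cv2.resize(f,(640,480))); np.savez('w2',K=K,T=T)
g=np.load('g.npy')
for th in (0,.06,.12): print(th,(proj(K,T,g2w(g[:3],leaf(th,-1,[[-42,142,145],[-42,142,205],[-42,142,255]])))*1.25).round())
p,psi=hpose(-1,.06,.5,.9,0); print(p); plan(p,psi,.9,-1)
```

```text
[502.84670018 -72.70063685 253.54729825] [-0.76829384 -0.32122236  2.30896581  1.00187811  1.08749363 -0.1692125 ] [0.5365307  0.52570276 0.55828273] 55.65080029486592 4.7
0 [[322. 294.]
 [324. 250.]
 [326. 197.]]
0.06 [[320. 304.]
 [320. 262.]
 [321. 209.]]
0.12 [[317. 315.]
 [318. 274.]
 [318. 223.]]
[565.6559098  -40.24302406 193.1894106 ]
dp [0.1571, 0.0813, -0.1487] rot [0.0003, -0.0013, 0.0002] rows>= 1.8
```

View pics/w2.png

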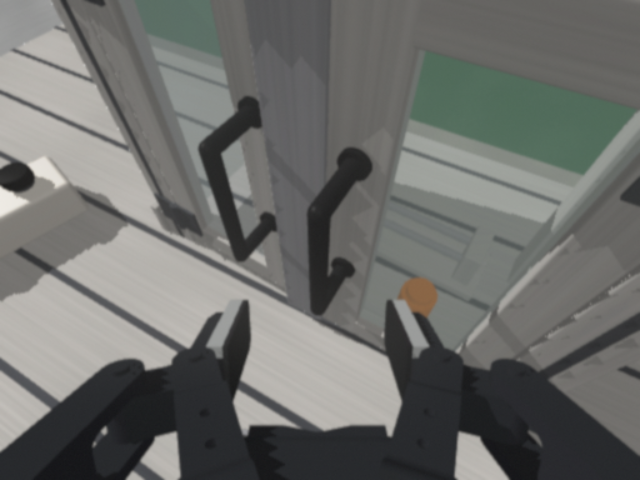

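The bar at (319,212)–(318,310) matches the model with the leaf ajar about 0.06. I'll advance and grip it.

Request:
{"fn": "send_rows", "kwargs": {
  "dp": [
    [0.031,0.016,-0.03],
    [0.063,0.032,-0.06],
    [0.094,0.049,-0.089],
    [0.126,0.065,-0.119],
    [0.157,0.081,-0.149]
  ],
  "rot": [
    [0,0,0],
    [0,0,0],
    [0,0,0],
    [0,0,0],
    [0,0,0]
  ]
}}

```text
clock: 5.25
position: [566.6, -40.3, 194.2]
tool_rot: [0.914, 0.236, -0.319, 0.087]
force: [-0.0, -0.3, 0.4]
opening: 55.1
```

Request:
{"fn": "send_rows", "kwargs": {
  "dp": [
    [0,0,0],
    [0,0,0],
    [0,0,0],
    [0,0,0],
    [0,0,0]
  ],
  "rot": [
    [0,0,0],
    [0,0,0],
    [0,0,0],
    [0,0,0],
    [0,0,0]
  ],
  "claw": 0
}}

```text
clock: 5.75
position: [565.1, -39.3, 195.3]
tool_rot: [0.914, 0.237, -0.318, 0.085]
force: [-0.1, 5.1, 0.5]
opening: 10.5
```

Run:
```python
from h import *
s=r.get_state(); print(s['position'],s['qpos'],s['force'],s['opening'],s['clock'])
# waypoints relative
th0=.06; p0,y0=hpose(-1,th0,.5,.9); g=np.load('g.npy')
prev=(p0,y0)
for k in range(1,6):
    rows=[]
    for j in range(1,6):
        t=(5*(k-1)+j)/25; th=th0+t*(1.75-th0); rel=.5-t*1.0
        p,y=hpose(-1,th,rel,.9); rows.append((p,y))
    print(k,'th',round(th,2),[((p-prev[0])/400).round(3).tolist() for p,y in rows],[round((y-prev[1])/np.pi,4) for p,y in rows])
    prev=rows[-1]
```

```text
[565.13103792 -39.32225928 195.29738777] [-0.59079503 -0.10229002  2.2642946   1.14349354  0.87179896 -0.27080377] [-0.07028821  5.08455934  0.49191592] 10.474572321439313 5.75
1 th 0.4 [[-0.024, -0.007, 0.0], [-0.048, -0.016, 0.0], [-0.071, -0.026, 0.0], [-0.093, -0.038, 0.0], [-0.114, -0.051, 0.0]] [np.float64(0.0088), np.float64(0.0176), np.float64(0.0264), np.float64(0.0351), np.float64(0.0439)]
2 th 0.74 [[-0.02, -0.015, 0.0], [-0.04, -0.03, 0.0], [-0.058, -0.047, 0.0], [-0.075, -0.066, 0.0], [-0.09, -0.085, 0.0]] [np.float64(0.0088), np.float64(0.0176), np.float64(0.0264), np.float64(0.0351), np.float64(0.0439)]
3 th 1.07 [[-0.014, -0.02, 0.0], [-0.027, -0.042, 0.0], [-0.038, -0.064, 0.0], [-0.048, -0.086, 0.0], [-0.057, -0.109, 0.0]] [np.float64(0.0088), np.float64(0.0176), np.float64(0.0264), np.float64(0.0351), np.float64(0.0439)]
4 th 1.41 [[-0.007, -0.024, 0.0], [-0.012, -0.048, 0.0], [-0.015, -0.072, 0.0], [-0.017, -0.097, 0.0], [-0.017, -0.121, 0.0]] [np.float64(0.0088), np.float64(0.0176), np.float64(0.0264), np.float64(0.0351), np.float64(0.0439)]
5 th 1.75 [[0.002, -0.024, 0.0], [0.005, -0.049, 0.0], [0.01, -0.072, 0.0], [0.017, -0.096, 0.0], [0.025, -0.119, 0.0]] [np.float64(0.0088), np.float64(0.0176), np.float64(0.0264), np.float64(0.0351), np.float64(0.0439)]
```

Gripped (opening 10.5). I'll swing slowly, checking the force as I go.

```bash
cat >> h.py <<'E'
def swing(side,ths,rels,a=.9,sgn=1):
    "prints calls of 5 rows from ths[0] to ths[-1] (list of call ends)"
    for k in range(len(ths)-1):
        p0,y0=hpose(side,ths[k],rels[k],a); D=[];W=[]
        for j in range(1,6):
            t=j/5; p,y=hpose(side,ths[k]+t*(ths[k+1]-ths[k]),rels[k]+t*(rels[k+1]-rels[k]),a)
            D.append(((p-p0)/400).round(4).tolist()); W.append(round(float(y-y0)/np.pi,4))
        print(round(ths[k+1],3),D,W)
E
python3 -c "
from h import *
swing(-1,np.linspace(.06,1.76,10),np.linspace(.5,-.5,10))"
```

```text
0.249 [[-0.0136, -0.0037, 0.0], [-0.0271, -0.008, 0.0], [-0.0403, -0.0127, 0.0], [-0.0534, -0.0179, 0.0], [-0.0662, -0.0236, 0.0]] [0.005, 0.0099, 0.0149, 0.0198, 0.0248]
0.438 [[-0.0126, -0.0062, 0.0], [-0.025, -0.0128, 0.0], [-0.0371, -0.0199, 0.0], [-0.0489, -0.0275, 0.0], [-0.0604, -0.0354, 0.0]] [0.005, 0.0099, 0.0149, 0.0198, 0.0248]
0.627 [[-0.0112, -0.0084, 0.0], [-0.022, -0.0172, 0.0], [-0.0325, -0.0264, 0.0], [-0.0427, -0.036, 0.0], [-0.0524, -0.0459, 0.0]] [0.005, 0.0099, 0.0149, 0.0198, 0.0248]
0.816 [[-0.0094, -0.0103, 0.0], [-0.0183, -0.0209, 0.0], [-0.0269, -0.0319, 0.0], [-0.035, -0.0432, 0.0], [-0.0426, -0.0547, 0.0]] [0.005, 0.0099, 0.0149, 0.0198, 0.0248]
1.004 [[-0.0072, -0.0118, 0.0], [-0.014, -0.0239, 0.0], [-0.0203, -0.0362, 0.0], [-0.0261, -0.0488, 0.0], [-0.0314, -0.0615, 0.0]] [0.005, 0.0099, 0.0149, 0.0198, 0.0248]
1.193 [[-0.0048, -0.0129, 0.0], [-0.0092, -0.026, 0.0], [-0.013, -0.0392, 0.0], [-0.0163, -0.0526, 0.0], [-0.0191, -0.066, 0.0]] [0.005, 0.0099, 0.0149, 0.0198, 0.0248]
1.382 [[-0.0023, -0.0135, 0.0], [-0.0041, -0.0272, 0.0], [-0.0053, -0.0408, 0.0], [-0.006, -0.0545, 0.0], [-0.0062, -0.0682, 0.0]] [0.005, 0.0099, 0.0149, 0.0198, 0.0248]
1.571 [[0.0003, -0.0137, 0.0], [0.0012, -0.0273, 0.0], [0.0025, -0.0409, 0.0], [0.0044, -0.0544, 0.0], [0.0068, -0.0678, 0.0]] [0.005, 0.0099, 0.0149, 0.0198, 0.0248]
1.76 [[0.0029, -0.0133, 0.0], [0.0063, -0.0265, 0.0], [0.0102, -0.0395, 0.0], [0.0146, -0.0524, 0.0], [0.0195, -0.0651, 0.0]] [0.005, 0.0099, 0.0149, 0.0198, 0.0248]
```

Request:
{"fn": "send_rows", "kwargs": {
  "dp": [
    [-0.0136,-0.0037,0],
    [-0.027,-0.008,0],
    [-0.04,-0.0127,0],
    [-0.0534,-0.018,0],
    [-0.066,-0.0236,0]
  ],
  "rot": [
    [0,0,0.005],
    [0,0,0.01],
    [0,0,0.015],
    [0,0,0.02],
    [0,0,0.025]
  ]
}}

```text
clock: 6.25
position: [538.2, -48.4, 195.2]
tool_rot: [0.904, 0.274, -0.315, 0.097]
force: [-1.0, 6.5, 0.8]
opening: 10.2
```

Request:
{"fn": "send_rows", "kwargs": {
  "dp": [
    [-0.0126,-0.006,0],
    [-0.025,-0.013,0],
    [-0.037,-0.02,0],
    [-0.049,-0.0275,0],
    [-0.0604,-0.0354,0]
  ],
  "rot": [
    [0,0,0.005],
    [0,0,0.01],
    [0,0,0.015],
    [0,0,0.02],
    [0,0,0.025]
  ]
}}

```text
clock: 6.75
position: [513.6, -62.1, 195.2]
tool_rot: [0.892, 0.31, -0.31, 0.109]
force: [-0.2, 7.0, 1.7]
opening: 10.1
```

Run:
```python
from h import *
s=r.get_state(); print(s['position'],s['qpos'],s['force'],s['wrist_torque'],s['opening'],s['clock'])
print(hpose(-1,.438,.278,.9))
```

```text
[513.64321078 -62.0604666  195.16832856] [-0.75283206 -0.10403577  2.26668982  1.04470096  1.11029323 -0.41663292] [-0.2257904   6.95260568  1.74183403] [0.66082447 0.40934182 1.08658122] 10.125973753122322 6.75
(array([514.97488696, -63.88575995, 193.1894106 ]), np.float64(0.6571879594740515))
```

Forces are small, so I'll continue.

Request:
{"fn": "send_rows", "kwargs": {
  "dp": [
    [-0.011,-0.0084,0],
    [-0.022,-0.017,0],
    [-0.0325,-0.0265,0],
    [-0.0427,-0.036,0],
    [-0.0524,-0.046,0]
  ],
  "rot": [
    [0,0,0.005],
    [0,0,0.01],
    [0,0,0.015],
    [0,0,0.02],
    [0,0,0.025]
  ]
}}

```text
clock: 7.25
position: [492.3, -80.0, 195.2]
tool_rot: [0.879, 0.345, -0.306, 0.121]
force: [-5.9, 7.2, 3.7]
opening: 10.1
```

Request:
{"fn": "send_rows", "kwargs": {
  "dp": [
    [-0.0094,-0.0103,0],
    [-0.0183,-0.021,0],
    [-0.027,-0.032,0],
    [-0.035,-0.043,0],
    [-0.0426,-0.0547,0]
  ],
  "rot": [
    [0,0,0.005],
    [0,0,0.01],
    [0,0,0.015],
    [0,0,0.02],
    [0,0,0.025]
  ]
}}

```text
clock: 7.75
position: [474.5, -101.4, 195.2]
tool_rot: [0.865, 0.38, -0.301, 0.132]
force: [-6.4, 8.0, 4.3]
opening: 10.0
```

Request:
{"fn": "send_rows", "kwargs": {
  "dp": [
    [-0.007,-0.012,0],
    [-0.014,-0.024,0],
    [-0.02,-0.036,0],
    [-0.026,-0.049,0],
    [-0.0314,-0.0615,0]
  ],
  "rot": [
    [0,0,0.005],
    [0,0,0.01],
    [0,0,0.015],
    [0,0,0.02],
    [0,0,0.025]
  ]
}}

```text
clock: 8.25
position: [461.1, -125.5, 195.2]
tool_rot: [0.849, 0.415, -0.295, 0.144]
force: [-8.1, 8.6, 5.4]
opening: 9.8
```

Request:
{"fn": "send_rows", "kwargs": {
  "dp": [
    [-0.005,-0.013,0],
    [-0.009,-0.026,0],
    [-0.013,-0.039,0],
    [-0.016,-0.053,0],
    [-0.019,-0.066,0]
  ],
  "rot": [
    [0,0,0.005],
    [0,0,0.01],
    [0,0,0.015],
    [0,0,0.02],
    [0,0,0.025]
  ]
}}

```text
clock: 8.75
position: [452.4, -152.1, 195.1]
tool_rot: [0.831, 0.449, -0.29, 0.155]
force: [-14.3, 5.1, 8.5]
opening: 10.1
```

Run:
```python
from h import *
s=r.get_state(); print(s['position'],s['qpos'],s['force'],s['wrist_torque'],s['opening'],s['clock'])
print(hpose(-1,1.193,-.167,.9))
```

```text
[ 452.35692266 -152.12262167  195.14475783] [-0.97782563  0.09599198  2.06820763  0.81271817  1.47598474 -0.69171197] [-14.28636231   5.08505011   8.47706172] [1.00693561 1.24576558 2.18788455] 10.073468468150558 8.75
(array([ 456.78016313, -155.1033993 ,  193.1894106 ]), np.float64(0.9671879594740516))
```

Request:
{"fn": "send_rows", "kwargs": {
  "dp": [
    [-0.008,-0.0135,0],
    [-0.012,-0.027,0.001],
    [-0.016,-0.041,0.002],
    [-0.017,-0.0545,0.003],
    [-0.018,-0.068,0.003]
  ],
  "rot": [
    [0,0,0.005],
    [0,0,0.01],
    [0,0,0.015],
    [0,0,0.02],
    [0,0,0.025]
  ]
}}

```text
clock: 9.25
position: [448.8, -183.4, 195.3]
tool_rot: [0.815, 0.475, -0.284, 0.169]
force: [-4.4, 2.6, -2.6]
opening: 10.3
```

Request:
{"fn": "send_rows", "kwargs": {
  "dp": [
    [0,-0.014,0],
    [0,-0.028,0],
    [0.001,-0.042,0],
    [0.003,-0.056,0],
    [0.005,-0.07,0]
  ],
  "rot": [
    [0,0,0.005],
    [0,0,0.01],
    [0,0,0.015],
    [0,0,0.02],
    [0,0,0.025]
  ]
}}

```text
clock: 9.75
position: [451.2, -211.6, 195.2]
tool_rot: [0.796, 0.507, -0.277, 0.18]
force: [-4.0, 3.2, -3.1]
opening: 10.0
```

Run:
```python
from h import *
s=r.get_state(); print(s['position'],s['qpos'],s['force'],s['wrist_torque'],s['opening'],s['clock'])
print(hpose(-1,1.571,-.389,.9))
```

```text
[ 451.19215254 -211.64445805  195.23716246] [-1.01130452  0.243335    1.89218113  0.71711699  1.59459608 -0.78729285] [-3.99450387  3.20830524 -3.10580806] [-0.31442327  1.00117412  1.05967843] 10.034681153174894 9.75
(array([ 456.99709188, -209.53720595,  193.1894106 ]), np.float64(1.1231879594740515))
```

Request:
{"fn": "send_rows", "kwargs": {
  "dp": [
    [0.002,-0.014,0],
    [0.005,-0.027,0],
    [0.009,-0.04,0],
    [0.013,-0.053,0],
    [0.018,-0.066,0]
  ],
  "rot": [
    [0,0,0.005],
    [0,0,0.01],
    [0,0,0.015],
    [0,0,0.02],
    [0,0,0.025]
  ]
}}

```text
clock: 10.25
position: [458.8, -238.8, 195.3]
tool_rot: [0.776, 0.537, -0.27, 0.191]
force: [-6.3, -0.2, -4.1]
opening: 9.9
```

Request:
{"fn": "send_rows", "kwargs": {
  "dp": [
    [0,0,0],
    [0,0,0],
    [0,0,0],
    [0,0,0],
    [0,0,0]
  ],
  "rot": [
    [0,0,0],
    [0,0,0],
    [0,0,0],
    [0,0,0],
    [0,0,0]
  ],
  "claw": 0.4
}}

```text
clock: 10.75
position: [459.8, -238.0, 196.4]
tool_rot: [0.777, 0.536, -0.269, 0.191]
force: [0.7, 0.8, 0.3]
opening: 34.0
```

Run:
```python
from h import *
s=r.get_state(); print(s['position'],s['qpos'],s['force'],s['wrist_torque'],s['opening'],s['clock'])
print(hpose(-1,1.76,-.5,.9)); X=R.from_quat(s['tool_rot']).as_matrix()[:,0]; print(X, -X*100/400)
```

```text
[ 459.84722864 -237.97821523  196.42066503] [-1.00599163  0.31952873  1.79196277  0.68080446  1.65034758 -0.82046625] [0.656067   0.82005226 0.31597867] [-0.34130126  0.17039124  0.01831634] 34.04554786301492 10.75
(array([ 464.81474805, -235.57245425,  193.1894106 ]), np.float64(1.2011879594740515))
[ 0.28010335  0.73017427 -0.62320755] [-0.07002584 -0.18254357  0.15580189]
```

Request:
{"fn": "send_rows", "kwargs": {
  "dp": [
    [-0.01,-0.026,0.022],
    [-0.024,-0.062,0.053],
    [-0.04,-0.104,0.089],
    [-0.055,-0.143,0.122],
    [-0.07,-0.182,0.156]
  ],
  "rot": [
    [0,0,0],
    [0,0,0],
    [0,0,0],
    [0,0,0],
    [0,0,0]
  ]
}}

```text
clock: 11.25
position: [431.1, -312.1, 259.7]
tool_rot: [0.777, 0.536, -0.269, 0.191]
force: [-0.2, 0.1, 0.5]
opening: 34.0
```

Request:
{"fn": "send_rows", "kwargs": {
  "dp": [
    [0,0.01,0.09],
    [0,0.02,0.18],
    [0,0.03,0.27],
    [0,0.04,0.36],
    [0,0.05,0.45]
  ],
  "rot": [
    [0,0,0],
    [0,0,0],
    [0,0,0],
    [0,0,0],
    [0,0,0]
  ]
}}

```text
clock: 11.75
position: [431.0, -290.9, 440.7]
tool_rot: [0.777, 0.536, -0.269, 0.191]
force: [0.3, -0.7, -0.8]
opening: 34.0
```

Run:
```python
from h import *
s=r.get_state(); print(s['position'],s['qpos'],s['force'],s['clock'])
f,K,T=cam('scene'); cv2.imwrite('pics/s2.png',cv2.resize(f[90:330,150:470],(800,600),interpolation=cv2.INTER_CUBIC))
g=np.load('g.npy'); 
for th in (1.6,1.75,1.9): print(th,((proj(K,T,g2w(g[:3],leaf(th,-1,[[0,14,353],[0,180,353],[20,180,353]])))-[150,90])*2.5).round().tolist())
plan([500,-40,430],-.06,.9,1); plan([500,-40,430],-.06,.9,-1)
```

```text
[ 431.04034977 -290.90991615  440.69595343] [-1.09113989  0.14435106  1.52059931  0.71806789  2.04589865 -0.58792931] [ 0.31708653 -0.68360033 -0.8135391 ] 11.75
1.6 [[185.0, 382.0], [54.0, 294.0], [65.0, 279.0]]
1.75 [[184.0, 384.0], [39.0, 316.0], [49.0, 299.0]]
1.9 [[183.0, 386.0], [28.0, 340.0], [35.0, 322.0]]
dp [0.1701, 0.6281, -0.0449] rot [-0.5354, -0.3427, 0.4052] rows>= 15.8
dp [0.1701, 0.6281, -0.0449] rot [0.0066, 0.0014, -0.4053] rows>= 8.5
```

View pics/s2.png

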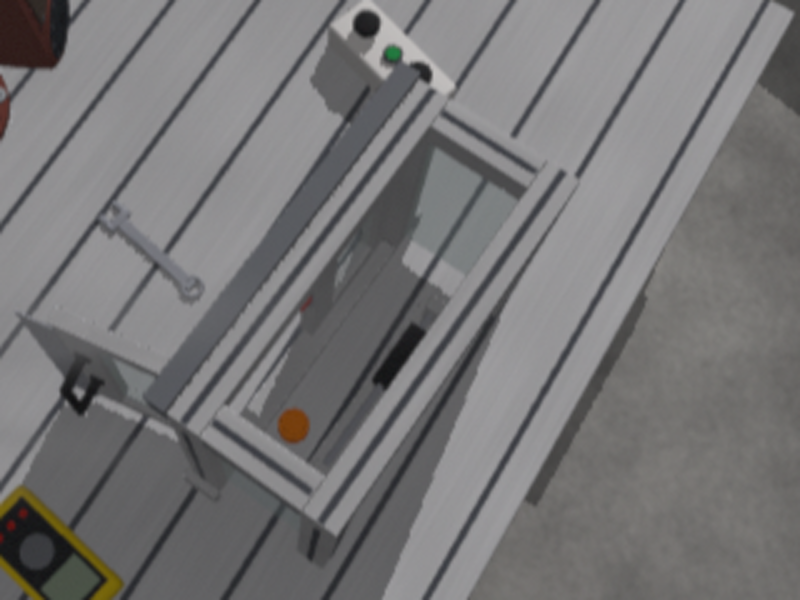

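The right leaf stands past square (corner at (22,316), about 1.75 rad). Wrench, box and meter haven't moved. Next I cross over the leaf to face the bolt.

Request:
{"fn": "send_rows", "kwargs": {
  "dp": [
    [0.008,0.03,-0.002],
    [0.017,0.062,-0.004],
    [0.025,0.094,-0.006],
    [0.034,0.125,-0.008],
    [0.042,0.157,-0.011]
  ],
  "rot": [
    [-0.027,-0.017,0.02],
    [-0.054,-0.034,0.041],
    [-0.08,-0.051,0.061],
    [-0.107,-0.069,0.081],
    [-0.134,-0.086,0.101]
  ],
  "claw": 0
}}

```text
clock: 12.3
position: [448.3, -228.1, 434.8]
tool_rot: [0.654, 0.553, -0.235, 0.46]
force: [-0.1, 0.3, -0.7]
opening: -0.0
```

Request:
{"fn": "send_rows", "kwargs": {
  "dp": [
    [0.008,0.03,-0.002],
    [0.017,0.062,-0.004],
    [0.025,0.094,-0.006],
    [0.034,0.125,-0.008],
    [0.042,0.157,-0.011]
  ],
  "rot": [
    [-0.027,-0.017,0.02],
    [-0.054,-0.034,0.041],
    [-0.08,-0.051,0.061],
    [-0.107,-0.069,0.081],
    [-0.134,-0.086,0.101]
  ]
}}

```text
clock: 12.8
position: [465.1, -165.0, 430.7]
tool_rot: [0.475, 0.521, -0.181, 0.686]
force: [0.3, -0.6, -0.4]
opening: 0.1
```

Request:
{"fn": "send_rows", "kwargs": {
  "dp": [
    [0.008,0.03,-0.002],
    [0.017,0.062,-0.004],
    [0.025,0.094,-0.006],
    [0.034,0.125,-0.008],
    [0.042,0.157,-0.011]
  ],
  "rot": [
    [-0.027,-0.017,0.02],
    [-0.054,-0.034,0.041],
    [-0.08,-0.051,0.061],
    [-0.107,-0.069,0.081],
    [-0.134,-0.086,0.101]
  ]
}}

```text
clock: 13.3
position: [481.8, -102.1, 426.4]
tool_rot: [0.255, 0.444, -0.111, 0.852]
force: [0.4, -0.0, -0.4]
opening: 0.1
```

Run:
```python
from h import *
s=r.get_state(); print(s['position'],s['qpos'],s['force'],s['clock'])
plan([520,-30,310],-.06,.9,1)
```

```text
[ 481.79176062 -102.08999826  426.35277433] [-0.57296036 -0.56566955  2.03446625  0.38421135  1.17710437 -1.65202936] [ 4.24489016e-01 -1.12779405e-05 -4.04665909e-01] 13.3
dp [0.0955, 0.1802, -0.2909] rot [-0.1344, -0.0855, 0.1034] rows>= 4.0
```

Request:
{"fn": "send_rows", "kwargs": {
  "dp": [
    [0.019,0.036,-0.058],
    [0.038,0.072,-0.116],
    [0.057,0.108,-0.175],
    [0.076,0.144,-0.233],
    [0.095,0.18,-0.291]
  ],
  "rot": [
    [-0.027,-0.017,0.021],
    [-0.054,-0.034,0.041],
    [-0.081,-0.051,0.062],
    [-0.108,-0.069,0.083],
    [-0.134,-0.086,0.103]
  ]
}}

```text
clock: 13.8
position: [519.9, -29.9, 309.1]
tool_rot: [0.011, 0.328, -0.029, 0.944]
force: [0.5, -0.2, 0.0]
opening: -0.2
```

Run:
```python
from h import *
s=r.get_state(); print(s['position'],s['qpos'],s['force'],s['clock'])
f,K,T=cam('wrist'); f=f[::-1,::-1]; cv2.imwrite('pics/w3.png',cv2.resize(f,(800,600),interpolation=cv2.INTER_CUBIC)); np.savez('w3',K=K,T=T)
g=np.load('g.npy')
uv=proj(K,T,g2w(g[:3],[[10,12,185],[10,-8,185],[-42,38,205],[0,12,353],[0,12,22]])); print(((np.array([511,383])-uv)*1.5625).round())
plan(g2w(g[:3],[[10,-4,215]])[0],g[2],.9,1); print(g2w(g[:3],[[10,-4,215]]))
```

```text
[519.90579788 -29.85803084 309.14520359] [-0.30598142 -0.61539045  2.37962133  0.39143493  0.52413476 -2.06689766] [ 0.45643916 -0.18771128  0.02213419] 13.8
[[343. 375.]
 [375. 375.]
 [277. 395.]
 [323.  78.]
 [351. 576.]]
dp [0.248, 0.0317, -0.209] rot [-0.0013, -0.004, -0.0008] rows>= 2.6
[[615.09947327 -14.23600539 215.        ]]
```

View pics/w3.png

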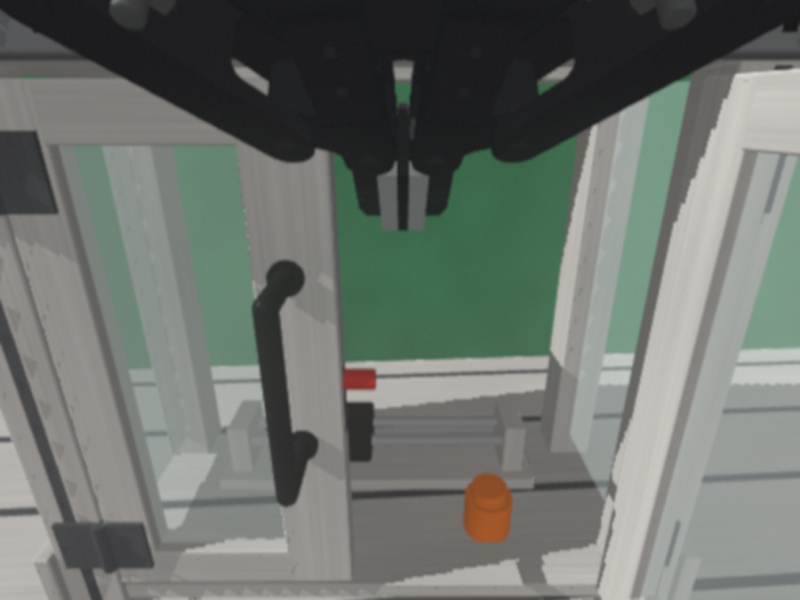

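The red pin is at (344–376, 379), about 2 mm below the prediction. With closed fingers pushing straight on, the gripper body would foul the left handle. So I'll grip the pin with the tool rolled 90° and yawed +0.3, which keeps the body away from the handle.

```bash
cat >> h.py <<'E'
def planR(p,Rt):
    s=r.get_state(); v=(Rt*R.from_quat(s['tool_rot']).inv()).as_rotvec(); d=np.array(p)-s['position']
    print('dp',(d/400).round(4).tolist(),'rot',(v/np.pi).round(4).tolist(),'rows>=',round(max(np.linalg.norm(d)/50,np.degrees(np.linalg.norm(v))/8.59),1))
def pin(back,z=183.5,rel=.3,a=.9):
    g=np.load('g.npy'); Rt=ori(g[2]+rel,a,1)*R.from_euler('x',np.pi/2)
    return g2w(g[:3],[[10,-4.5,z]])[0]+Rt.as_matrix()[:,0]*(19-back),Rt
E
python3 - <<'E'
from h import *
for b in (100,60,0): print(pin(b)[0].round(1)); planR(*pin(b))
E
```

```text
[553.5 -29.9 233.9]
dp [0.0939, -0.0075, -0.1618] rot [0.3788, 0.0325, -0.2304] rows>= 9.3
[583.9 -22.4 209. ]
dp [0.1699, 0.0113, -0.224] rot [0.3788, 0.0325, -0.2304] rows>= 9.3
[629.5 -11.2 171.7]
dp [0.284, 0.0393, -0.3172] rot [0.3788, 0.0325, -0.2304] rows>= 9.3
```

Request:
{"fn": "send_rows", "kwargs": {
  "dp": [
    [0,0,0],
    [0,0,0],
    [0,0,0],
    [0,0,0],
    [0,0,0]
  ],
  "rot": [
    [0.038,0.003,-0.023],
    [0.076,0.006,-0.046],
    [0.114,0.01,-0.069],
    [0.152,0.013,-0.092],
    [0.19,0.016,-0.115]
  ]
}}

```text
clock: 14.35
position: [520.3, -30.9, 310.7]
tool_rot: [0.349, 0.339, -0.099, 0.868]
force: [-0.4, -1.2, 0.9]
opening: 0.2
```

Request:
{"fn": "send_rows", "kwargs": {
  "dp": [
    [0.01,-0.001,-0.02],
    [0.03,-0.003,-0.05],
    [0.05,-0.005,-0.08],
    [0.07,-0.006,-0.12],
    [0.094,-0.0075,-0.162]
  ],
  "rot": [
    [0.038,0.003,-0.023],
    [0.076,0.006,-0.046],
    [0.114,0.01,-0.069],
    [0.152,0.013,-0.092],
    [0.189,0.016,-0.115]
  ],
  "claw": 0.5
}}

```text
clock: 14.85
position: [558.8, -34.5, 246.0]
tool_rot: [0.638, 0.306, -0.156, 0.689]
force: [0.0, 1.1, 0.1]
opening: 42.5
```

Run:
```python
from h import *
s=r.get_state(); print(s['position'],s['qpos'],s['force'],s['opening'],s['clock'])
f,K,T=cam('wrist'); cv2.imwrite('pics/w4.png',cv2.resize(f,(640,480),interpolation=cv2.INTER_CUBIC)); np.savez('w4',K=K,T=T)
g=np.load('g.npy')
print((proj(K,T,g2w(g[:3],[[10,12,185],[10,-8,185],[-42,38,145],[-42,38,255]]))*1.25).round())
for b in (100,40,0): planR(*pin(b))
```

```text
[558.80638758 -34.47908822 245.96836633] [-0.47245239 -0.33847928  2.33892637  1.01357921  0.6364183  -1.39106271] [0.04815188 1.13265034 0.10092809] 42.4998096730843 14.85
[[305. 217.]
 [299. 248.]
 [204. 154.]
 [368. 163.]]
dp [-0.0103, 0.0111, -0.0188] rot [-0.0019, -0.0019, 0.0058] rows>= 0.2
dp [0.1038, 0.0392, -0.1121] rot [-0.0019, -0.0019, 0.0058] rows>= 1.3
dp [0.1798, 0.0579, -0.1743] rot [-0.0019, -0.0019, 0.0058] rows>= 2.1
```

View pics/w4.png

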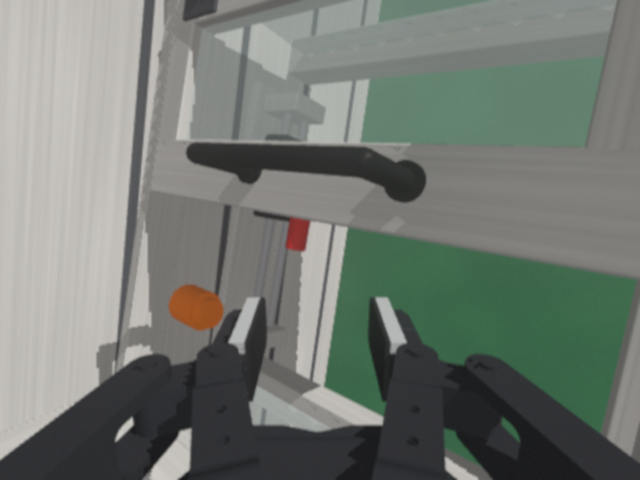

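The pin is at (301,219)–(297,249), matching the prediction within 1–2 mm. I'll go in.

Request:
{"fn": "send_rows", "kwargs": {
  "dp": [
    [0.021,0.008,-0.022],
    [0.042,0.016,-0.045],
    [0.062,0.023,-0.067],
    [0.083,0.031,-0.09],
    [0.104,0.039,-0.112]
  ],
  "rot": [
    [0,0,0.001],
    [0,0,0.002],
    [-0.001,-0.001,0.003],
    [-0.001,-0.001,0.005],
    [-0.002,-0.002,0.006]
  ]
}}

```text
clock: 15.4
position: [600.4, -18.2, 201.0]
tool_rot: [0.63, 0.311, -0.147, 0.696]
force: [-0.7, 0.6, -0.5]
opening: 42.9
```

Request:
{"fn": "send_rows", "kwargs": {
  "dp": [
    [0.015,0.004,-0.012],
    [0.03,0.008,-0.025],
    [0.045,0.011,-0.037],
    [0.061,0.015,-0.05],
    [0.076,0.019,-0.062]
  ],
  "rot": [
    [0,0,0],
    [0,0,0],
    [0,0,0],
    [0,0,0],
    [0,0,0]
  ]
}}

```text
clock: 15.9
position: [630.2, -10.1, 174.4]
tool_rot: [0.631, 0.311, -0.148, 0.695]
force: [-0.8, -1.7, -0.1]
opening: 42.8
```

Run:
```python
from h import *
s=r.get_state(); print(s['position'],s['qpos'],s['force'],s['opening'],s['clock'])
planR(*pin(0))
```

```text
[630.16647772 -10.12363037 174.40716548] [-0.34082302 -0.0220035   2.24128698  1.3488645   0.45712111 -1.72411889] [-0.83062413 -1.6795942  -0.10401538] 42.78165261076685 15.9
dp [-0.0016, -0.0026, -0.0068] rot [0.0031, 0.0017, -0.0022] rows>= 0.1
```

Request:
{"fn": "send_rows", "kwargs": {
  "dp": [
    [-0.001,-0.003,-0.006],
    [-0.001,-0.003,-0.006],
    [-0.001,-0.003,-0.006],
    [-0.001,-0.003,-0.006],
    [-0.001,-0.003,-0.006]
  ],
  "rot": [
    [0,0,0],
    [0,0,0],
    [0,0,0],
    [0,0,0],
    [0,0,0]
  ],
  "claw": 0
}}

```text
clock: 16.4
position: [628.6, -11.1, 171.6]
tool_rot: [0.631, 0.311, -0.148, 0.695]
force: [2.5, 1.1, -3.0]
opening: 11.4
```

Request:
{"fn": "send_rows", "kwargs": {
  "dp": [
    [0,0,-0.003],
    [0,0,-0.006],
    [0,0,-0.009],
    [0,0,-0.012],
    [0,0,-0.015]
  ],
  "rot": [
    [0,0,0],
    [0,0,0],
    [0,0,0],
    [0,0,0],
    [0,0,0]
  ]
}}

```text
clock: 16.9
position: [629.2, -11.0, 166.7]
tool_rot: [0.631, 0.311, -0.148, 0.695]
force: [-5.4, 0.3, 4.4]
opening: 11.3
```

Request:
{"fn": "send_rows", "kwargs": {
  "dp": [
    [0,0,-0.006],
    [0,0,-0.012],
    [0,0,-0.018],
    [0,0,-0.024],
    [0,0,-0.03]
  ],
  "rot": [
    [0,0,0],
    [0,0,0],
    [0,0,0],
    [0,0,0],
    [0,0,0]
  ]
}}

```text
clock: 17.4
position: [629.2, -11.0, 154.7]
tool_rot: [0.631, 0.311, -0.147, 0.695]
force: [-5.3, 1.8, 5.1]
opening: 11.8
```

Request:
{"fn": "send_rows", "kwargs": {
  "dp": [
    [0,0,-0.005],
    [0,0,-0.01],
    [0,0,-0.014],
    [0,0,-0.018],
    [0,0,-0.02]
  ],
  "rot": [
    [0,0,0],
    [0,0,0],
    [0,0,0],
    [0,0,0],
    [0,0,0]
  ]
}}

```text
clock: 17.9
position: [629.1, -11.0, 146.6]
tool_rot: [0.631, 0.311, -0.148, 0.695]
force: [-5.9, 1.0, 3.8]
opening: 11.1
```

Request:
{"fn": "send_rows", "kwargs": {
  "dp": [
    [0,0,-0.002],
    [0,0,-0.004],
    [0,0,-0.006],
    [0,0,-0.008],
    [0,0,-0.008]
  ],
  "rot": [
    [0,0,0],
    [0,0,0],
    [0,0,0],
    [0,0,0],
    [0,0,0]
  ]
}}

```text
clock: 18.4
position: [629.5, -11.0, 145.4]
tool_rot: [0.631, 0.31, -0.146, 0.696]
force: [-21.0, -0.6, 18.6]
opening: 11.5
```

The force jumped at the lower stop, so the bolt is fully drawn. Releasing and backing out.

Request:
{"fn": "send_rows", "kwargs": {
  "dp": [
    [0,0,0],
    [0,0,0],
    [0,0,0],
    [0,0,0],
    [0,0,0]
  ],
  "rot": [
    [0,0,0],
    [0,0,0],
    [0,0,0],
    [0,0,0],
    [0,0,0]
  ],
  "claw": 0.5
}}

```text
clock: 18.9
position: [629.1, -11.4, 142.5]
tool_rot: [0.631, 0.311, -0.148, 0.695]
force: [0.2, -0.5, -0.6]
opening: 42.7
```

Request:
{"fn": "send_rows", "kwargs": {
  "dp": [
    [-0.02,-0.005,0.016],
    [-0.057,-0.014,0.047],
    [-0.1,-0.024,0.08],
    [-0.15,-0.036,0.12],
    [-0.19,-0.046,0.155]
  ],
  "rot": [
    [0,0,0],
    [0,0,0],
    [0,0,0],
    [0,0,0],
    [0,0,0]
  ]
}}

```text
clock: 19.4
position: [552.1, -29.7, 204.9]
tool_rot: [0.631, 0.312, -0.148, 0.695]
force: [0.5, 0.3, 0.8]
opening: 42.5
```

Run:
```python
from h import *
s=r.get_state(); print(s['position'],s['qpos'],s['force'],s['opening'],s['clock'])
f,K,T=cam('wrist'); cv2.imwrite('pics/w5.png',cv2.resize(f,(640,480),interpolation=cv2.INTER_CUBIC)); np.savez('w5',K=K,T=T)
g=np.load('g.npy')
for z in (185,159): print(z,(proj(K,T,g2w(g[:3],[[10,12,z],[10,-8,z]]))*1.25).round())
for bk in (110,0):
    p,psi=hpose(1,0,.45,.9,bk); print(p,psi); plan(p,psi,.9,1)
```

```text
[552.14114185 -29.67015893 204.85344007] [-0.47650103 -0.27549476  2.38307539  1.14942106  0.59996915 -1.58232271] [0.46355477 0.28738544 0.78911274] 42.508328958833694 19.4
185 [[365. 238.]
 [358. 271.]]
159 [[329. 230.]
 [323. 262.]]
[503.40513668  65.4725296  261.56650711] -0.5088120405259484
dp [-0.1218, 0.2393, 0.1362] rot [-0.3692, 0.0513, 0.0981] rows>= 8.1
[578.65592263  23.49763369 193.1894106 ] -0.5088120405259484
dp [0.0664, 0.1344, -0.0347] rot [-0.3692, 0.0513, 0.0981] rows>= 8.1
```

View pics/w5.png

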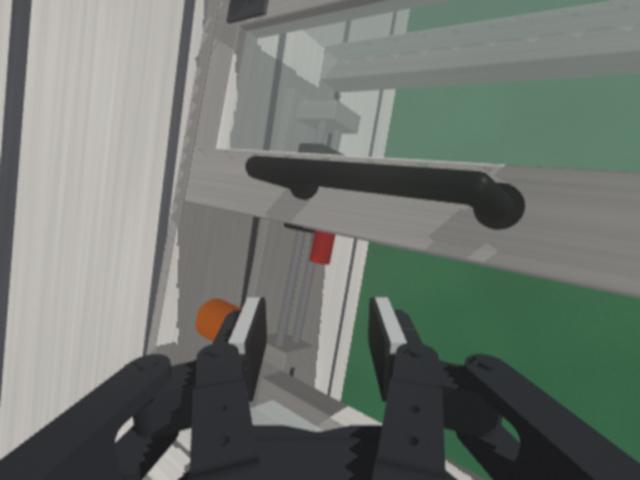

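The pin is at (325,232)–(320,262), so the bolt is fully drawn (the model gives z≈159). J4's range is lopsided, so I'll fit a quick kinematic model to choose a tilt that works for the left swing.

```bash
cat > fk.py <<'E'
from h import *
from scipy.optimize import least_squares
D=[([1.039,.217,1.613,0,1.311,-.112],[254.72,570.75,231.3]),
([-.1710,-.77635,2.47733,.1466,.59934,-1.74483],[463.36,16.48,284.27]),
([-.40946,-.48558,2.2998,.62981,.80951,-2.57715],[515.53,-5.89,278.83]),
([-.63518,-.3637,2.2183,.68984,1.05241,-2.19666],[498.99,-71.72,265.96]),
([-.59080,-.10229,2.26429,1.14349,.8718,-.2708],[565.13,-39.32,195.30]),
([-.97783,.09599,2.06821,.81272,1.47598,-.69171],[452.36,-152.12,195.14]),
([-1.00599,.31953,1.79196,.6808,1.65035,-.82047],[459.85,-237.98,196.42]),
([-1.09114,.14435,1.5206,.71807,2.0459,-.58793],[431.04,-290.91,440.7]),
([-.57296,-.56567,2.03447,.38421,1.1771,-1.65203],[481.79,-102.09,426.35]),
([-.30598,-.61539,2.37962,.39143,.52413,-2.0669],[519.9,-29.86,309.15]),
([-.34082,-.022,2.24129,1.34886,.45712,-1.72412],[630.17,-10.12,174.41]),
([-.4765,-.27549,2.38308,1.14942,.59997,-1.58232],[552.14,-29.67,204.85])]
def rz(t): return R.from_euler('z',t).as_matrix()
def ry(t): return R.from_euler('y',t).as_matrix()
def fk(q,P):
    a1,d,h,L1,L2,e,L=P
    A=rz(q[0]); p=A@[a1,d,h]; A=A@ry(q[1]); p=p+A@[0,0,L1]; A=A@ry(q[2]); p=p+A@[e,0,L2]
    A=A@rz(q[3])@ry(q[4])@rz(q[5]); return p+A@[0,0,L],A
if __name__=='__main__':
    f=lambda P:np.concatenate([fk(q,P)[0]-p for q,p in D])
    s=least_squares(f,[0,70,400,400,400,0,300],loss='soft_l1'); print(s.x.round(1),np.abs(f(s.x)).max()); np.save('P',s.x)
    st=r.get_state(); A=fk(st['qpos'],s.x)[1]; M=R.from_quat(st['tool_rot']).as_matrix(); C=A.T@M; print(C.round(2)); np.save('C',C)
E
python3 fk.py
cat > ik.py <<'E'
from fk import *
P=np.load('P.npy');C=np.load('C.npy').round()
lo=np.array([-2.75,-.78,.31,-1.13,.13,-2.58]);hi=np.array([2.75,2.1,2.55,4.27,2.63,2.58])
def ik(p,Rt,q0):
    def f(q):
        t,A=fk(q,P); return np.r_[(t-p)/100,(Rt.inv()*R.from_matrix(A@C)).as_rotvec()]
    s=least_squares(f,np.clip(q0,lo+.01,hi-.01),bounds=(lo,hi)); return s.x,np.linalg.norm(s.fun)
if __name__=='__main__':
    for a in (.5,.6,.7):
        for r0,r1 in ((.45,-.5),(.2,-.7),(.3,-.5)):
            q=np.array([.1,-.3,2.2,-.5,.9,-1.]); print(a,r0,r1)
            for th,bk in [(0,90),(0,0),(.5,0),(1,0),(1.4,0),(1.75,0),(1.75,90)]:
                p,y=hpose(1,th,r0+(r1-r0)*th/1.75,a,bk,220); q,e=ik(p,ori(y,a,1),q); print('  ',th,bk,q.round(2),round(e,3))
E
python3 ik.py
```

```text
[  0.   70.  294.4 454.4 557.6  61.3 304.5] 0.22025051041566712
[[-0. -1.  0.]
 [ 0. -0. -1.]
 [ 1.  0.  0.]]
0.5 0.45 -0.5
   0 90 [ 0.12 -0.24  2.04 -0.35  0.96 -0.8 ] 0.0
   0 0 [ 0.06 -0.08  2.06 -0.38  0.77 -0.78] 0.0
   0.5 0 [ 0.22 -0.13  2.1  -0.51  0.93 -0.35] 0.0
   1 0 [ 0.41 -0.06  2.04 -0.55  1.12  0.04] 0.0
   1.4 0 [ 0.53  0.07  1.91 -0.52  1.26  0.29] 0.0
   1.75 0 [ 0.57  0.2   1.76 -0.48  1.37  0.46] 0.0
   1.75 90 [ 0.64  0.17  1.64 -0.46  1.53  0.45] 0.0
0.5 0.2 -0.7
   0 90 [ 0.02 -0.31  2.09 -0.17  0.88 -1.22] 0.0
   0 0 [-0.01 -0.12  2.1  -0.19  0.69 -1.21] 0.0
   0.5 0 [ 0.17 -0.2   2.16 -0.42  0.82 -0.66] 0.0
   1 0 [ 0.39 -0.13  2.1  -0.54  1.01 -0.18] 0.0
   1.4 0 [ 0.52  0.01  1.97 -0.55  1.16  0.11] 0.0
   1.75 0 [ 0.59  0.15  1.82 -0.52  1.28  0.3 ] 0.0
   1.75 90 [ 0.66  0.1   1.72 -0.49  1.45  0.29] 0.0
0.5 0.3 -0.5
   0 90 [ 0.06 -0.29  2.08 -0.25  0.91 -1.04] 0.0
   0 0 [ 0.02 -0.11  2.08 -0.27  0.72 -1.03] 0.0
   0.5 0 [ 0.2  -0.16  2.13 -0.48  0.88 -0.48] 0.0
   1 0 [ 0.41 -0.08  2.06 -0.55  1.09 -0.02] 0.0
   1.4 0 [ 0.53  0.06  1.92 -0.53  1.25  
[... 1624 characters left out ...]
2.25 -0.34  0.67 -1.05] 0.0
   0 0 [ 0.02 -0.18  2.21 -0.41  0.46 -0.99] 0.0
   0.5 0 [ 0.25 -0.23  2.25 -0.74  0.71 -0.34] 0.0
   1 0 [ 0.5  -0.11  2.15 -0.8   1.01  0.08] 0.0
   1.4 0 [ 0.62  0.06  1.99 -0.76  1.21  0.31] 0.0
   1.75 0 [ 0.67  0.22  1.81 -0.7   1.35  0.45] 0.0
   1.75 90 [ 0.76  0.18  1.71 -0.66  1.51  0.43] 0.0
0.7 0.3 -0.5
   0 90 [ 0.13 -0.38  2.22 -0.48  0.72 -0.81] 0.0
   0 0 [ 0.06 -0.16  2.2  -0.56  0.52 -0.74] 0.0
   0.5 0 [ 0.29 -0.17  2.21 -0.79  0.81 -0.17] 0.0
   1 0 [ 0.51 -0.04  2.09 -0.79  1.12  0.21] 0.0
   1.4 0 [ 0.62  0.13  1.91 -0.72  1.32  0.43] 0.0
   1.75 0 [ 0.65  0.28  1.73 -0.64  1.47  0.57] 0.0
   1.75 90 [ 0.73  0.27  1.6  -0.61  1.62  0.55] 0.0
```

Run:
```python
from h import *
for bk in (90,0):
    p,psi=hpose(1,0,.45,.6,bk,220); print(p.round(1)); plan(p,psi,.6,1)
```

```text
[530.6  50.3 278.6]
dp [-0.0537, 0.2013, 0.1788] rot [-0.3094, 0.1154, 0.1478] rows>= 7.6
[575.   25.5 204.3]
dp [0.0573, 0.1394, -0.0069] rot [-0.3094, 0.1154, 0.1478] rows>= 7.6
```

Request:
{"fn": "send_rows", "kwargs": {
  "dp": [
    [-0.02,0,0.02],
    [-0.04,0.005,0.05],
    [-0.06,0.01,0.09],
    [-0.075,0.02,0.12],
    [-0.08,0.03,0.15]
  ],
  "rot": [
    [-0.031,0.012,0.015],
    [-0.062,0.023,0.03],
    [-0.093,0.035,0.044],
    [-0.124,0.046,0.059],
    [-0.155,0.058,0.074]
  ]
}}

```text
clock: 19.95
position: [520.9, -17.7, 265.4]
tool_rot: [0.387, 0.398, -0.194, 0.809]
force: [-0.2, 1.1, -1.2]
opening: 43.0
```

Request:
{"fn": "send_rows", "kwargs": {
  "dp": [
    [0.004,0.03,0.006],
    [0.01,0.065,0.012],
    [0.015,0.1,0.018],
    [0.02,0.135,0.024],
    [0.026,0.171,0.029]
  ],
  "rot": [
    [-0.031,0.012,0.015],
    [-0.062,0.023,0.03],
    [-0.093,0.035,0.044],
    [-0.124,0.046,0.059],
    [-0.155,0.058,0.074]
  ],
  "claw": 0.65
}}

```text
clock: 20.45
position: [531.8, 52.0, 276.4]
tool_rot: [0.114, 0.453, -0.224, 0.855]
force: [0.1, -0.1, -0.5]
opening: 55.5
```

Run:
```python
from h import *
s=r.get_state(); print(s['position'],s['qpos'],s['force'],s['opening'],s['clock'])
f,K,T=cam('wrist'); f=f[::-1,::-1]; cv2.imwrite('pics/w6.png',cv2.resize(f,(640,480),interpolation=cv2.INTER_CUBIC))
g=np.load('g.npy'); print(((np.array([511,383])-proj(K,T,g2w(g[:3],[[-42,38,145],[-42,38,220],[-42,38,255]])))*1.25).round())
p,psi=hpose(1,0,.45,.6,0,220); plan(p,psi,.6,1)
swing(1,np.linspace(0,1.76,10),np.linspace(.45,-.5,10),.6)
```

```text
[531.83150304  51.9914405  276.42874816] [ 0.17064852 -0.27215229  2.10585937 -0.48215569  0.88285853 -0.66556136] [ 0.06700958 -0.07390321 -0.49908506] 55.48866001319785 20.45
[[323. 299.]
 [324. 216.]
 [325. 164.]]
dp [0.1053, -0.0737, -0.1809] rot [0.0018, -0.0013, -0.002] rows>= 1.8
0.196 [[-0.0138, 0.0048, 0.0], [-0.0273, 0.0101, 0.0], [-0.0406, 0.0159, 0.0], [-0.0537, 0.0222, 0.0], [-0.0665, 0.029, 0.0]] [-0.0057, -0.0115, -0.0172, -0.0229, -0.0286]
0.391 [[-0.0125, 0.0073, 0.0], [-0.0248, 0.0151, 0.0], [-0.0367, 0.0234, 0.0], [-0.0482, 0.0321, 0.0], [-0.0594, 0.0412, 0.0]] [-0.0057, -0.0115, -0.0172, -0.0229, -0.0286]
0.587 [[-0.0108, 0.0096, 0.0], [-0.0213, 0.0196, 0.0], [-0.0313, 0.0299, -0.0], [-0.0409, 0.0407, -0.0], [-0.0501, 0.0518, 0.0]] [-0.0057, -0.0115, -0.0172, -0.0229, -0.0286]
0.782 [[-0.0087, 0.0115, 0.0], [-0.017, 0.0232, 0.0], [-0.0248, 0.0353, -0.0], [-0.0321, 0.0477, 0.0], [-0.0389, 0.0604, 0.0]] [-0.0057, -0.0115, -0.0172, -0.0229, -0.0286]
0.978 [[-0.0063, 0.0129, 0.0], [-0.0121, 0.026, -0.0], [-0.0174, 0.0394, 0.0], [-0.0221, 0.0529, 0.0], [-0.0263, 0.0666, -0.0]] [-0.0057, -0.0115, -0.0172, -0.0229, -0.0286]
1.173 [[-0.0037, 0.0138, 0.0], [-0.0068, 0.0278, 0.0], [-0.0093, 0.0418, 0.0], [-0.0113, 0.056, 0.0], [-0.0128, 0.0702, 0.0]] [-0.0057, -0.0115, -0.0172, -0.0229, -0.0286]
1.369 [[-0.0009, 0.0142, -0.0], [-0.0012, 0.0285, 0.0], [-0.0009, 0.0427, 0.0], [-0.0001, 0.0569, -0.0], [0.0012, 0.0711, -0.0]] [-0.0057, -0.0115, -0.0172, -0.0229, -0.0286]
1.564 [[0.0019, 0.0141, 0.0], [0.0044, 0.0281, 0.0], [0.0074, 0.0419, 0.0], [0.011, 0.0557, 0.0], [0.0151, 0.0693, 0.0]] [-0.0057, -0.0115, -0.0172, -0.0229, -0.0286]
1.76 [[0.0046, 0.0134, -0.0], [0.0098, 0.0266, 0.0], [0.0155, 0.0396, -0.0], [0.0217, 0.0523, -0.0], [0.0283, 0.0648, -0.0]] [-0.0057, -0.0115, -0.0172, -0.0229, -0.0286]
```

View pics/w6.png

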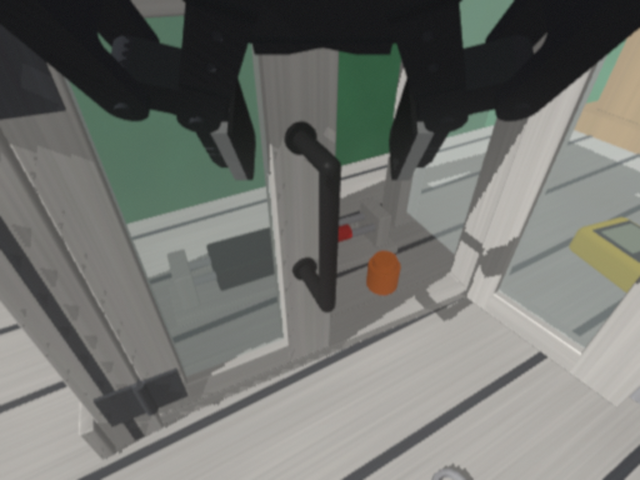

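The bar is at (330,165)–(327,308), within about 1.5 mm of the model. I'll grip it, then swing.

Request:
{"fn": "send_rows", "kwargs": {
  "dp": [
    [0.021,-0.016,-0.036],
    [0.042,-0.032,-0.072],
    [0.063,-0.047,-0.109],
    [0.084,-0.062,-0.145],
    [0.105,-0.077,-0.181]
  ],
  "rot": [
    [0,0,0],
    [0.001,-0.001,-0.001],
    [0.001,-0.001,-0.001],
    [0.002,-0.001,-0.002],
    [0.002,-0.001,-0.002]
  ]
}}

```text
clock: 21.0
position: [573.7, 19.8, 202.6]
tool_rot: [0.122, 0.452, -0.225, 0.855]
force: [1.2, 0.5, -0.1]
opening: 55.5
```

Request:
{"fn": "send_rows", "kwargs": {
  "dp": [
    [0,0,0],
    [0,0,0],
    [0,0,0],
    [0,0,0],
    [0,0,0]
  ],
  "rot": [
    [0,0,0],
    [0,0,0],
    [0,0,0],
    [0,0,0],
    [0,0,0]
  ],
  "claw": 0
}}

```text
clock: 21.5
position: [574.5, 23.2, 204.6]
tool_rot: [0.123, 0.451, -0.222, 0.856]
force: [4.8, 9.3, -5.3]
opening: 10.9
```

Request:
{"fn": "send_rows", "kwargs": {
  "dp": [
    [-0.007,0.002,0],
    [-0.016,0.006,0],
    [-0.025,0.01,0],
    [-0.033,0.013,0],
    [-0.0406,0.016,0]
  ],
  "rot": [
    [0,0,-0.003],
    [0,0,-0.007],
    [0,0,-0.01],
    [0,0,-0.014],
    [0,0,-0.017]
  ]
}}

```text
clock: 22.0
position: [558.3, 29.2, 204.6]
tool_rot: [0.135, 0.447, -0.245, 0.849]
force: [8.5, 7.1, -7.0]
opening: 10.4
```

Run:
```python
from h import *
s=r.get_state(); print(s['position'],s['qpos'],s['force'],s['wrist_torque'],s['opening'],s['clock'])
print(hpose(1,.1174,.387,.6,0,220))
```

```text
[558.3343704   29.24242599 204.5951239 ] [ 0.11779547 -0.12676391  2.12929987 -0.55434873  0.72738962 -0.53922851] [ 8.45602853  7.09097304 -6.96067265] [0.98910213 0.09927352 0.41309115] 10.36930667717058 22.0
(array([558.76067824,  31.86737549, 204.31862332]), np.float64(-0.5632120405259484))
```

Request:
{"fn": "send_rows", "kwargs": {
  "dp": [
    [-0.007,0.003,0],
    [-0.013,0.006,0],
    [-0.02,0.01,0],
    [-0.026,0.013,0],
    [-0.032,0.017,0]
  ],
  "rot": [
    [0,0,-0.003],
    [0,0,-0.006],
    [0,0,-0.009],
    [0,0,-0.012],
    [0,0,-0.014]
  ]
}}

```text
clock: 22.5
position: [545.5, 35.7, 204.7]
tool_rot: [0.145, 0.444, -0.264, 0.844]
force: [7.2, 6.4, -6.4]
opening: 10.2
```

Request:
{"fn": "send_rows", "kwargs": {
  "dp": [
    [-0.0125,0.007,0],
    [-0.025,0.015,0],
    [-0.0365,0.023,0],
    [-0.048,0.032,0],
    [-0.059,0.041,0]
  ],
  "rot": [
    [0,0,-0.006],
    [0,0,-0.011],
    [0,0,-0.017],
    [0,0,-0.023],
    [0,0,-0.029]
  ]
}}

```text
clock: 23.0
position: [522.2, 52.1, 204.7]
tool_rot: [0.165, 0.437, -0.302, 0.831]
force: [9.7, 3.7, -8.0]
opening: 10.7
```

Request:
{"fn": "send_rows", "kwargs": {
  "dp": [
    [-0.011,0.0095,0],
    [-0.021,0.0195,0],
    [-0.031,0.03,0],
    [-0.041,0.041,0],
    [-0.05,0.052,0]
  ],
  "rot": [
    [0,0,-0.006],
    [0,0,-0.011],
    [0,0,-0.017],
    [0,0,-0.023],
    [0,0,-0.029]
  ]
}}

```text
clock: 23.5
position: [502.6, 72.9, 204.7]
tool_rot: [0.185, 0.429, -0.339, 0.816]
force: [8.6, 3.7, -6.9]
opening: 10.5
```

Run:
```python
from h import *
s=r.get_state(); print(s['position'],s['qpos'],s['force'],s['wrist_torque'],s['opening'],s['clock'])
print(hpose(1,.6,.13,.6,0,220))
```

```text
[502.59318219  72.85363161 204.66307116] [ 0.30472799 -0.1333569   2.13460513 -0.65955487  0.9456367  -0.12638955] [ 8.62298213  3.71531626 -6.90748439] [ 0.74580451 -0.23104889  0.63924632] 10.465586697575024 23.5
(array([503.35247801,  75.85104068, 204.31862332]), np.float64(-0.7888120405259484))
```

Request:
{"fn": "send_rows", "kwargs": {
  "dp": [
    [-0.008,0.0115,0],
    [-0.016,0.023,0],
    [-0.024,0.035,0],
    [-0.0315,0.0475,0],
    [-0.038,0.06,0]
  ],
  "rot": [
    [0,0,-0.006],
    [0,0,-0.011],
    [0,0,-0.017],
    [0,0,-0.023],
    [0,0,-0.029]
  ]
}}

```text
clock: 24.0
position: [487.3, 96.5, 204.7]
tool_rot: [0.204, 0.421, -0.376, 0.8]
force: [8.2, 2.5, -7.0]
opening: 10.1
```

Request:
{"fn": "send_rows", "kwargs": {
  "dp": [
    [-0.006,0.013,0],
    [-0.012,0.026,0],
    [-0.017,0.039,0],
    [-0.022,0.053,0],
    [-0.026,0.0665,0]
  ],
  "rot": [
    [0,0,-0.006],
    [0,0,-0.011],
    [0,0,-0.017],
    [0,0,-0.023],
    [0,0,-0.029]
  ]
}}

```text
clock: 24.5
position: [476.9, 122.4, 204.7]
tool_rot: [0.223, 0.411, -0.413, 0.782]
force: [7.2, 0.8, -5.0]
opening: 10.6
```

Request:
{"fn": "send_rows", "kwargs": {
  "dp": [
    [-0.0035,0.014,0],
    [-0.007,0.028,0],
    [-0.009,0.042,0],
    [-0.011,0.056,0],
    [-0.0125,0.07,0]
  ],
  "rot": [
    [0,0,-0.006],
    [0,0,-0.011],
    [0,0,-0.017],
    [0,0,-0.023],
    [0,0,-0.029]
  ]
}}

```text
clock: 25.0
position: [471.6, 149.1, 204.7]
tool_rot: [0.241, 0.4, -0.449, 0.762]
force: [9.3, -5.1, -7.4]
opening: 10.2
```

Run:
```python
from h import *
s=r.get_state(); print(s['position'],s['qpos'],s['force'],s['wrist_torque'],s['opening'],s['clock'])
print(hpose(1,1.173,-.183,.6,0,220))
```

```text
[471.64162013 149.13697932 204.74170761] [ 0.51336722  0.01252388  1.9973567  -0.64606597  1.2130374   0.27265068] [ 9.29370734 -5.09479437 -7.39873639] [ 0.0343716  -0.33219286  0.0187335 ] 10.157470114993362 25.0
(array([473.39561177, 153.12483919, 204.31862332]), np.float64(-1.0488120405259485))
```

Request:
{"fn": "send_rows", "kwargs": {
  "dp": [
    [0.001,0.0145,0],
    [0.002,0.029,0.001],
    [0.003,0.043,0.002],
    [0.004,0.058,0.002],
    [0.006,0.072,0.002]
  ],
  "rot": [
    [0,0,-0.006],
    [0,0,-0.011],
    [0,0,-0.017],
    [0,0,-0.023],
    [0,0,-0.029]
  ]
}}

```text
clock: 25.5
position: [471.4, 177.3, 204.7]
tool_rot: [0.257, 0.39, -0.486, 0.738]
force: [-2.3, -3.6, -0.6]
opening: 10.3
```

Request:
{"fn": "send_rows", "kwargs": {
  "dp": [
    [0.002,0.014,0],
    [0.0045,0.028,0],
    [0.0075,0.042,0],
    [0.011,0.056,0],
    [0.015,0.07,0]
  ],
  "rot": [
    [0,0,-0.006],
    [0,0,-0.011],
    [0,0,-0.017],
    [0,0,-0.023],
    [0,0,-0.029]
  ]
}}

```text
clock: 26.0
position: [477.0, 205.8, 204.6]
tool_rot: [0.275, 0.378, -0.52, 0.715]
force: [-9.0, -0.4, 2.0]
opening: 10.6
```

Request:
{"fn": "send_rows", "kwargs": {
  "dp": [
    [0.005,0.0135,0],
    [0.01,0.027,0],
    [0.0155,0.04,0],
    [0.022,0.053,0],
    [0.029,0.066,0]
  ],
  "rot": [
    [0,0,-0.006],
    [0,0,-0.011],
    [0,0,-0.017],
    [0,0,-0.023],
    [0,0,-0.029]
  ]
}}

```text
clock: 26.5
position: [488.6, 233.6, 204.6]
tool_rot: [0.292, 0.366, -0.55, 0.691]
force: [-5.8, 1.6, 0.6]
opening: 10.8
```

Run:
```python
from h import *
s=r.get_state(); print(s['position'],s['qpos'],s['force'],s['wrist_torque'],s['opening'],s['clock'])
for t in (1.7,1.76): print(hpose(1,t,-.5,.6,0,220))
```

```text
[488.63945579 233.61244081 204.59536961] [ 0.60989233  0.24712968  1.73325786 -0.55284709  1.4333227   0.53925402] [-5.80342612  1.5503482   0.5660692 ] [ 0.20727576  0.96749162 -0.55824058] 10.767847666007889 26.5
(array([487.5776161 , 227.6243841 , 204.31862332]), np.float64(-1.2588120405259484))
(array([491.26195555, 235.21739144, 204.31862332]), np.float64(-1.3188120405259485))
```

Left leaf is at about 1.74 rad. Release and retreat along the tool axis.

Request:
{"fn": "send_rows", "kwargs": {
  "dp": [
    [0,0,0],
    [0,0,0],
    [0,0,0],
    [0,0,0],
    [0,0,0]
  ],
  "rot": [
    [0,0,0],
    [0,0,0],
    [0,0,0],
    [0,0,0],
    [0,0,0]
  ],
  "claw": 0.4
}}

```text
clock: 27.0
position: [490.4, 232.1, 205.0]
tool_rot: [0.292, 0.365, -0.549, 0.693]
force: [0.3, 0.2, 0.3]
opening: 33.9
```

Request:
{"fn": "send_rows", "kwargs": {
  "dp": [
    [-0.005,0.018,0.027],
    [-0.013,0.045,0.068],
    [-0.021,0.075,0.114],
    [-0.03,0.107,0.163],
    [-0.038,0.138,0.21]
  ],
  "rot": [
    [0,0,0],
    [0,0,0],
    [0,0,0],
    [0,0,0],
    [0,0,0]
  ]
}}

```text
clock: 27.5
position: [474.9, 288.3, 290.6]
tool_rot: [0.293, 0.365, -0.549, 0.693]
force: [0.3, 0.2, -0.6]
opening: 33.9
```

Request:
{"fn": "send_rows", "kwargs": {
  "dp": [
    [-0.04,0.06,0.06],
    [-0.08,0.12,0.12],
    [-0.12,0.18,0.18],
    [-0.16,0.24,0.24],
    [-0.2,0.3,0.28]
  ],
  "rot": [
    [0,0,0],
    [0,0,0],
    [0,0,0],
    [0,0,0],
    [0,0,0]
  ]
}}

```text
clock: 28.0
position: [394.3, 408.8, 404.2]
tool_rot: [0.294, 0.365, -0.548, 0.693]
force: [0.4, -0.2, 0.8]
opening: 34.4
```

Request:
{"fn": "send_rows", "kwargs": {
  "dp": [
    [0,0,0],
    [0,0,0],
    [0,0,0],
    [0,0,0],
    [0,0,0]
  ],
  "rot": [
    [0,0,0],
    [0,0,0],
    [0,0,0],
    [0,0,0],
    [0,0,0]
  ]
}}

```text
clock: 28.5
position: [395.4, 406.3, 400.0]
tool_rot: [0.292, 0.365, -0.55, 0.692]
force: [-0.2, -0.1, 1.1]
opening: 33.8
```

Run:
```python
from h import *
s=r.get_state(); print(s['position'],s['qpos'],s['force'],s['opening'],s['clock'])
f,K,T=cam('scene'); c=f[90:330,150:470]
g=np.load('g.npy')
for sd in (-1,1):
  for th in (1.6,1.75): print(sd,th,((proj(K,T,g2w(g[:3],leaf(th,sd,[[0,180,353],[0,14,353]]))) +(-150,-90))*2.5).round().tolist())
print('pin at th1.74',[((proj(K,T,g2w(g[:3],leaf(1.74,1,[[10,178,z]])))+(-150,-90))*2.5).round().tolist() for z in (159,185)])
cv2.imwrite('pics/s3.png',cv2.resize(c,(800,600),interpolation=cv2.INTER_CUBIC))
```

```text
[395.37997524 406.33570071 400.02150332] [ 0.91103831  0.25933381  1.34886007 -0.48129148  1.90084851  0.612895  ] [-0.16868565 -0.05438544  1.12827714] 33.81928512659227 28.5
-1 1.6 [[54.0, 294.0], [185.0, 382.0]]
-1 1.75 [[39.0, 316.0], [184.0, 384.0]]
1 1.6 [[265.0, 34.0], [386.0, 117.0]]
1 1.75 [[281.0, 18.0], [388.0, 116.0]]
pin at th1.74 [[[276.0, 103.0]], [[275.0, 94.0]]]
```

View pics/s3.png

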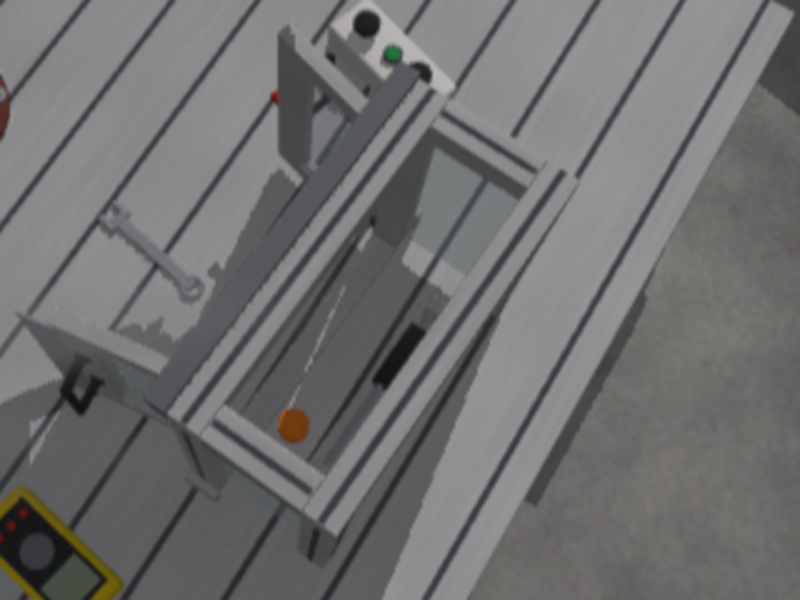

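Both leaves stand past square and the loose items haven't moved. The pin at (276,97) falls between the drawn and thrown predictions, so I'll check it numerically from two cameras.

Run:
```python
from h import *
g=np.load('g.npy')
for n in ('scene','side'):
    f,K,T=cam(n); h=cv2.cvtColor(f,cv2.COLOR_BGR2HSV)
    m=((h[...,0]<6)|(h[...,0]>174))&(h[...,1]>150)&(h[...,2]>60)
    c0=proj(K,T,g2w(g[:3],leaf(1.74,1,[[10,178,165]])))[0]
    ys,xs=np.nonzero(m); k=np.hypot(xs-c0[0],ys-c0[1])<25
    print(n,'exp',c0.round(1),'n',k.sum(),'centroid',xs[k].mean() if k.any() else 0,ys[k].mean() if k.any() else 0, (xs[k].min(),xs[k].max(),ys[k].min(),ys[k].max()) if k.any() else '')
    for th in (1.68,1.74,1.8):
        for z in (159,185): print('  ',th,z,proj(K,T,g2w(g[:3],leaf(th,1,[[10,168,z],[10,186,z]]))).round(1).tolist())
    x,y=c0.astype(int); cr=f[max(0,y-60):y+60,max(0,x-80):x+80]
    cv2.imwrite(f'pics/pin_{n}.png',cv2.resize(cr,None,fx=2.5,fy=2.5,interpolation=cv2.INTER_CUBIC))
a=cv2.imread('pics/pin_scene.png');b=cv2.imread('pics/pin_side.png'); H=max(a.shape[0],b.shape[0])
pad=lambda i:cv2.copyMakeBorder(i,0,H-i.shape[0],0,0,cv2.BORDER_CONSTANT)
cv2.imwrite('pics/pins.png',np.hstack([pad(a),pad(b)]))
```

```text
scene exp [260.2 130.5] n 7 centroid 259.57142857142856 128.28571428571428 (np.int64(259), np.int64(260), np.int64(127), np.int64(130))
   1.68 159 [[260.4, 135.6], [256.1, 132.1]]
   1.68 185 [[260.3, 131.9], [256.0, 128.4]]
   1.74 159 [[262.4, 133.4], [258.4, 129.7]]
   1.74 185 [[262.4, 129.7], [258.4, 126.0]]
   1.8 159 [[264.6, 131.3], [260.9, 127.4]]
   1.8 185 [[264.7, 127.6], [260.9, 123.7]]
side exp [229.9 240.5] n 16 centroid 227.875 242.5 (np.int64(227), np.int64(229), np.int64(240), np.int64(245))
   1.68 159 [[232.2, 239.3], [233.4, 242.7]]
   1.68 185 [[232.1, 233.8], [233.3, 237.2]]
   1.74 159 [[229.5, 239.8], [230.3, 243.3]]
   1.74 185 [[229.3, 234.3], [230.2, 237.8]]
   1.8 159 [[226.6, 240.3], [227.1, 243.8]]
   1.8 185 [[226.5, 234.8], [227.0, 238.3]]
```

View pics/pins.png

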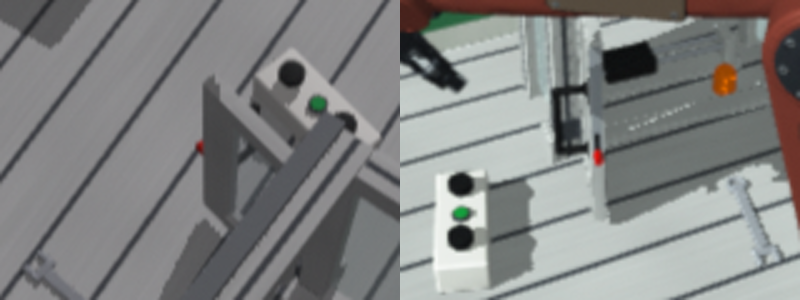

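The side camera puts the pin at row 242.5 (drawn predicts about 242, thrown about 236). The empty slot shows above it, so it is still drawn. The scene view agrees for a leaf angle of about 1.77. Handing in.

```bash
python3 -c "
from rig import workorder
print(workorder.close_job())"
```

```text
the job is handed in; nothing more can be done
None
```

I opened the guard in the order asked and handed the job in at about 28.6 s. No verdict came back.

- **Right leaf:** I gripped its handle and swung it slowly to about 1.75 rad.
- **Bolt:** I gripped the red pin and drew it straight down about 26 mm. The force jumped there, which I took as the lower stop.
- **Left leaf:** I gripped its handle and swung it slowly to about 1.75 rad.
- **Forces:** The wrist force readings peaked at about 28 N, at the bolt's lower stop. The arm ended clear of everything, with the force near zero.

**Last checks:**
- **Leaves:** The overhead (scene) picture shows both leaves past square.
- **Loose items:** The box, wrench, multimeter and orange workpiece look unmoved.
- **Bolt pin:** In the overhead picture the pin first fell between the drawn and thrown predictions. The side camera settled it: row 242.5, against about 242 for drawn and 236 for thrown. The overhead picture also fits drawn if the left leaf stands at about 1.77 rad, within the error of my angle estimates.

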